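# Load the slide board's bin and hold it out at the gauge

### The job

Tip all six steel bushes from the small steel tray into the bin on the plywood board, and stand the empty tray upright back on the bench. Then slide the board straight out over the end of its steel stand until its outer end is level with the gauge post; so far out it would tip, so finish with the gripper still holding the board, flat on the stand, its end at the post. Do not let the board tip on the way, and leave the other things on the bench alone.

Things in the scene. Friction and masses are not known exactly. Their poses are not given: they have to be found in the camera images.
- stand: fixed steel stand, a flat table on two cheeks: top plate 140 (x) x 260 (y) mm, its upper face 70 mm above the bench. Origin: on the bench under its centre. Its +y axis is the way out, so the edge that the board slides over lies 130 mm from the origin along +y; no guides or stops on top
- gauge: fixed steel gauge post, 16 mm wide along y, 8 mm thick along x, 115 mm high on a foot 34 x 40 x 10 mm; it stands beyond the stand's outer edge, beside the board's path on the stand's +x side, with 10 to 40 mm of air between the board's side and the post. Origin: on the bench under the middle of the post; axes as the stand's. The board's end is at the mark when it has the same y as the post's middle, give or take half the post's width
- board: loose plywood board lying on the stand, 130 (x) x 320 (y) x 12 mm, about 0.5 kg with the bin and the grip block fixed on it. Origin: centre of its underside; +y points to its outer end. It lies still by itself until its overhang is about 120 mm (loaded) or 145 mm (empty), beyond which it tips unless held; at the gauge the overhang is 160 to 195 mm
- board_grip (a point): centre of the dark wooden grip block fixed on the board near its inner end, 122 mm from the board's middle: block 40 (x) x 26 (y) x 50 mm high above the board; this point lies 25 mm above the board's upper face, 25 mm below the block's top. Axes as the board's
- board_end (a point): middle of the board's outer end face, half-way up its thickness. Axes as the board's
- bin_floor (a point): centre of the inner floor of the square sheet-metal bin fixed on the board near its outer end: open top, inside 120 x 120 mm, outside 126 x 126 mm, rim 53 mm above this floor. Axes as the board's
- tray: loose scoop-shaped steel tray, 100 (x) x 90 (y) mm, floor 4 mm, walls 36 mm high on three sides, open without a lip at its -x end; 0.2 kg empty, 0.41 kg full. Origin: centre of its underside, z up
- tray_grip (a point): centre of the black grip block that stands up from the tray's closed +x end: 18 (x) x 30 (y) mm, from 36 to 92 mm above the tray's underside; this point is 66 mm above the underside and 41 mm from the tray's middle along +x. Axes as the tray's. It stands 66 mm above the bench when the tray is down
- tray_lip (a point): middle of the floor's upper edge at the tray's open pouring end (its -x end, 50 mm from the middle, 4 mm above the underside). Axes as the tray's. The bushes slide out by themselves when the tray is tipped 40 degrees with this end down, and stay put below 15 degrees; 50 degrees is plenty
- bush0_mid (a point): one of six like steel bushes, 22 mm across and 24 mm long, 35 g, standing on end in the tray at the start. This point is its centre; its z axis runs along the bush
- bush1_mid (a point): one of six like steel bushes, 22 mm across and 24 mm long, 35 g, standing on end in the tray at the start. This point is its centre; its z axis runs along the bush
- bush2_mid (a point): one of six like steel bushes, 22 mm across and 24 mm long, 35 g, standing on end in the tray at the start. This point is its centre; its z axis runs along the bush
- bush3_mid (a point): one of six like steel bushes, 22 mm across and 24 mm long, 35 g, standing on end in the tray at the start. This point is its centre; its z axis runs along the bush
- bush4_mid (a point): one of six like steel bushes, 22 mm across and 24 mm long, 35 g, standing on end in the tray at the start. This point is its centre; its z axis runs along the bush
- bush5_mid (a point): one of six like steel bushes, 22 mm across and 24 mm long, 35 g, standing on end in the tray at the start. This point is its centre; its z axis runs along the bush
- tub: bystander, to be left alone: white plastic bowl, 120 mm across, 65 mm high. Origin at its underside
- tape: bystander, to be left alone: roll of tape lying flat, 100 mm across, 40 mm high. Origin at its underside
- driver: bystander, to be left alone: screwdriver lying on the bench
- bracket: bystander, to be left alone: U-shaped sheet-steel bracket, 60 x 70 x 53 mm. Origin at its underside
- motor: bystander, to be left alone: small dark motor lying on a steel base plate, 70 x 50 x 54 mm. Origin at its underside
Mind the look-alikes: they are no part of the job. Leave any orange or yellow look-alike of the tray alone.

How it is judged (in metres and radians):
On the way, in this order (a step that is already met when the one before it is completed fails the run):
1. all six bushes are in the bin on the board (x of bush0_mid in the frame of bin_floor between -0.061 and 0.061 m and y of bush0_mid in the frame of bin_floor between -0.061 and 0.061 m and z of bush0_mid in the frame of bin_floor between 0 and 0.053 m and x of bush1_mid in the frame of bin_floor between -0.061 and 0.061 m and y of bush1_mid in the frame of bin_floor between -0.061 and 0.061 m and z of bush1_mid in the frame of bin_floor between 0 and 0.053 m and x of bush2_mid in the frame of bin_floor between -0.061 and 0.061 m and y of bush2_mid in the frame of bin_floor between -0.061 and 0.061 m and z of bush2_mid in the frame of bin_floor between 0 and 0.053 m and x of bush3_mid in the frame of bin_floor between -0.061 and 0.061 m and y of bush3_mid in the frame of bin_floor between -0.061 and 0.061 m and z of bush3_mid in the frame of bin_floor between 0 and 0.053 m and x of bush4_mid in the frame of bin_floor between -0.061 and 0.061 m and y of bush4_mid in the frame of bin_floor between -0.061 and 0.061 m and z of bush4_mid in the frame of bin_floor between 0 and 0.053 m and x of bush5_mid in the frame of bin_floor between -0.061 and 0.061 m and y of bush5_mid in the frame of bin_floor between -0.061 and 0.061 m and z of bush5_mid in the frame of bin_floor between 0 and 0.053 m), for 0.2 s.
2. the empty tray stands upright on the bench, let go (height (world z) of tray_grip between 0.058 and 0.072 m and angle between tray_grip's own z axis and vertical below 0.1 rad and contact force between the fingers and tray below 0.1 N and linear speed of tray below 0.02 m/s), for 0.2 s.
At the end, for the whole second after the job is handed in: Six bushes in the bin; tray upright on the bench, released, at rest; board end within 8 mm of the post's middle, 30 mm of the centre line, 0.12 rad of straight; board flat (0.04 rad), still, bearing on the stand (>1 N) and gripped (>1 N), no tray or gauge bearing on it (all of step 1 and all of step 2 and y of board_end in the frame of gauge between -0.008 and 0.008 m and x of board_end in the frame of stand between -0.03 and 0.03 m and angle between the y axis of board and the y axis of stand, either way round below 0.12 rad and angle between board's own z axis and vertical below 0.04 rad and contact force between board and stand above 1 N and contact force between the fingers and board above 1 N and contact force between board and tray below 0.1 N and contact force between board and gauge below 1 N and linear speed of board below 0.02 m/s); the arm keeps its last pose, push and grip.
It fails at once if the board tips by more than 0.15 rad (angle between board's own z axis and vertical above 0.15 rad).
It fails at once if a bystander is pushed more than 40 mm away (distance of any of tub, tape, driver, bracket, motor from where it was at the start of the episode above 0.04 m).
It also fails if it takes over 72 s, if anything falls off the work surface, if the arm or the gripper's body presses on something with over 40 N, if the wrist force passes 120 N, or if a joint passes its speed limit or range.

### The arm

A 6-joint arm with a two-finger parallel gripper is mounted at the origin on the work surface. World frame = base frame: x ahead of the robot, y to its left, z up, the work surface at z = 0. Lengths are in m, angles in degrees, forces in N, time in s.
With the tool pointing down it reaches from about 0.4 to 0.825 m from the base axis. Payload 7 kg.
Tool frame: the origin (TCP) lies between the finger pads; the fingertips stand 19 mm ahead of it and the grasp point (between the pads) is the TCP; y points along the fingers, x is the direction in which the jaws open and shut, and the axes are right-handed (so a half turn about y gives the same grasp; the last joint's range is limited). The gripper opens to 88 mm and grips with 3 to 60 N. Pads are 19 mm wide; open, the fingers measure 130 mm over their backs; the gripper's body (78 mm by 193 mm) begins 47 mm behind the grasp point.
Start: joints at [-49.441, 20.546, 0.682, 0, -70.136, -16.507], TCP at [0.275, -0.616, 0.225] pointing down, gripper open.
Joint ranges: [-176.03, 176.03], [-82.01, 121.73], [-58.28, 71.71], [-173.87, 95.51], [-174.79, -0.11], [-173.66, 173.66]. Speed limits (degrees/s): [136.94, 136.94, 172.46, 180, 180, 180].

### API

Orientations are given as [roll, pitch, yaw] about the fixed x, y, z axes, in that order (R = Rz(yaw) Ry(pitch) Rx(roll)).
In Python, from plant import r gives the robot as it stands. The module is installed in compiled form; this text tells all that it offers.
- The arm moves only by the tool jog_arm, never from a script. Its argument "steps" is a list of rows, each a list of 5 numbers: the closure, from 0 (fully open) to 1 (shut), then the shift along the tool's x, y, z in m, then the turn about the tool's y in degrees. In form: [[jaw, x, y, z, turn], ...]. A call has 1 to 12 rows; each row shifts and turns the commanded pose from where the row before left it, along the tool's axes as they then stand; what a row does not reach is not made up. A row lasts 1/12 s, in which the tool goes at most 41.7 mm and 7.16 degrees, less where a joint would pass 70% of its speed; a pose out of reach is approached as far as the arm can. A call with a gripper value outside its range is refused whole. The fingers move at their own pace and stop on an object; "squeeze" is the grip in N (left out, the last holds). Time passes only in rows, so rows that do not move let the fingers close. It gives the time, the measured TCP pose, the force and the opening at its end, in the units of the state.
- r.get_state(): the state, without advancing time (a new reading comes with each control period).
- r.capture(name): name is "side" or "top" or "wrist"; returns a dict with "image" (384x512x3 uint8, red, green, blue), "vfov" (degrees; the focal length in pixels is half the picture's height over the tangent of half this angle, whatever the lens; pixels are square), "cx", "cy" (the principal point, pixels), "R" (3x3) and "t" (3): a world point X has camera coordinates R X + t; the wrist camera has in their place "tool_from_camera" (4x4, takes a point from camera to tool coordinates, whose origin is the TCP and whose axes are the tool frame's). Camera axes: x right, y down, z forward; pixel columns grow to the right and rows downward; lengths in m; the calibration is good to about 2 mm. A picture is of the moment at which its call begins: read the wrist's pose just before it. There is no depth.
- r.close_job(): hands the job in, once; it reports no verdict.
The state is a dict: "time_s": time; "joints": joint angles; "qd": joint speeds; "joint_torque": joint torques, N m; "tcp_pos": TCP position; "eef_rot": TCP orientation; "contact_force": force on the tool from outside, world axes, zero at the start; "moment": the same for the moment, N m; "gripper_width": finger opening in m.
Only numpy, scipy, OpenCV 4.12 (cv2) and the standard library are available. Lean on these libraries where they do the work, as an engineer would, in place of code of your own. Each camera call takes 0.05 s, during which the arm holds its last target.

## Working session

There is one attempt and no reset: what is moved stays moved. The work goes in short steps, Python scripts to look and compute and a tool call to move; the robot and the scene stay as the last step left them, time stands still between calls to the robot, and variables do not carry over. Pictures are saved under pics/ and viewed, and the job is handed in when it is done.

Besides the shell and the picture viewer there is one more tool, called after "Request:" as name([rows], argument=value, ...), one row to a line, values as JSON. jog_arm: Moves the arm, as the interface text tells. Its arguments: {"type":"object","properties":{"steps":{"type":"array","items":{"type":"array","items":{"type":"number"}}},"squeeze":{"type":"number"}},"required":["steps"]}

```bash
mkdir -p pics; python3 - <<'E'
from plant import r
import cv2,pickle
s=r.get_state(); print(s)
D={}
for n in ("side","top","wrist"):
    d=r.capture(n); D[n]=d
    cv2.imwrite(f"pics/{n}0.png",d["image"][:,:,::-1])
    print(n,{k:v for k,v in d.items() if k!="image"})
pickle.dump(D,open("c0.pkl","wb"))
E
```

```text
{'time_s': 0.0, 'joints': array([-4.94401533e+01,  2.05923707e+01,  6.35024120e-01, -2.13772061e-02,
       -7.01361583e+01, -1.65079147e+01]), 'qd': array([ 0.13085881, -0.14348769,  0.03421   , -0.00540833,  0.09590777,
       -0.02583978]), 'joint_torque': array([ 3.24252669e-04, -5.82723498e+01,  2.93041545e+01,  6.99675098e+00,
        6.74502837e-03, -2.27330665e-04]), 'tcp_pos': array([ 0.27490287, -0.61595245,  0.22451768]), 'eef_rot': array([-8.99926956e+01, -9.53613697e-02,  1.14044646e+02]), 'contact_force': array([0.04956192, 0.67553367, 0.34987092]), 'moment': array([-0.00014687,  0.0250165 ,  0.03939953]), 'gripper_width': 0.08748351413656144}
side {'vfov': 56.108403789167156, 'cx': 255.02192889411364, 'cy': 196.09588264647215, 'R': array([[ 0.72995876, -0.68342422, -0.00956745],
       [-0.33315761, -0.34355027, -0.87805422],
       [ 0.59679662,  0.64413084, -0.47846551]]), 't': array([-0.38240685,  0.26950729,  0.74067632])}
top {'vfov': 51.76917689980362, 'cx': 255.92035743200697, 'cy': 195.08398518089578, 'R': array([[ 0.00356661, -0.99992809, -0.01144957],
       [-0.99214705, -0.00210687, -0.12505918],
       [ 0.12502607,  0.01180569, -0.99208322]]), 't': array([-0.00786489,  0.56663007,  1.36912641])}
wrist {'vfov': 62.99065050097576, 'cx': 251.57980384949062, 'cy': 193.74640634635176, 'tool_from_camera': array([[ 9.99998667e-01, -1.17783690e-03,  1.13038845e-03,
         1.35586233e-03],
       [-1.38463088e-03, -2.45137229e-01,  9.69487402e-01,
        -1.57678650e-01],
       [-8.64797739e-04, -9.69487675e-01, -2.45138533e-01,
         6.44124014e-02],
       [ 0.00000000e+00,  0.00000000e+00,  0.00000000e+00,
         1.00000000e+00]])}
```

View images.

View pics/side0.png

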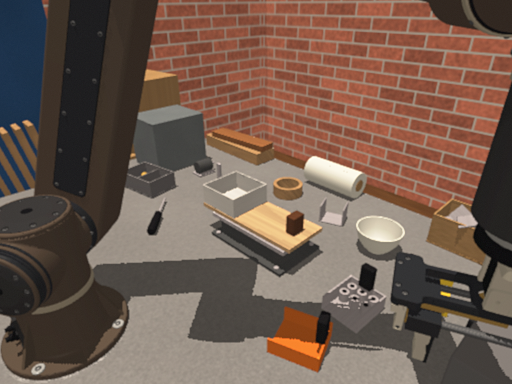

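View pics/top0.png

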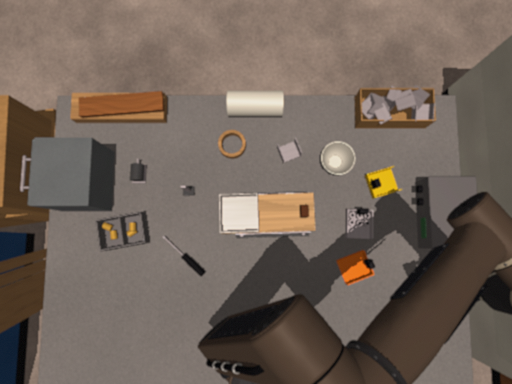

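View pics/wrist0.png

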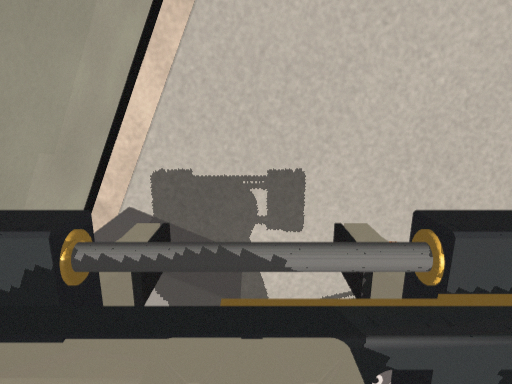

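```bash
cat > h.py <<'E'
import numpy as np,cv2,pickle
from plant import r
def cam(n,D=None):
    return D if D is not None else pickle.load(open('c0.pkl','rb'))[n]
def ray(d,u,v):
    f=d['image'].shape[0]/2/np.tan(np.radians(d['vfov']/2))
    c=np.array([(u-d['cx'])/f,(v-d['cy'])/f,1.]); R=d['R']
    o=-R.T@d['t']; w=R.T@c
    return o,w
def onz(d,u,v,z):
    o,w=ray(d,u,v); return o+w*(z-o[2])/w[2]
def proj(d,X):
    f=d['image'].shape[0]/2/np.tan(np.radians(d['vfov']/2))
    c=d['R']@np.asarray(X)+d['t']; return np.array([d['cx']+f*c[0]/c[2],d['cy']+f*c[1]/c[2]])
def crop(d,name,x0,y0,x1,y1,s):
    im=d['image'][y0:y1,x0:x1,::-1]
    cv2.imwrite('pics/'+name,cv2.resize(im,None,fx=s,fy=s,interpolation=cv2.INTER_CUBIC))
def shoot(n,tag):
    d=r.capture(n); cv2.imwrite(f'pics/{tag}.png',d['image'][:,:,::-1]); pickle.dump(d,open(f'{tag}.pkl','wb')); return d
def tri(d1,p1,d2,p2):
    o1,w1=ray(d1,*p1);o2,w2=ray(d2,*p2)
    A=np.c_[w1,-w2]; s=np.linalg.lstsq(A,o2-o1,rcond=None)[0]
    a=o1+s[0]*w1;b=o2+s[1]*w2; return (a+b)/2,np.linalg.norm(a-b)
E
python3 - <<'E'
from h import *
t=cam('top');s=cam('side')
crop(t,'t_tray.png',330,195,390,240,12)
crop(t,'t_board.png',170,170,330,250,5)
crop(s,'s_tray.png',310,255,400,335,8)
crop(s,'s_board.png',190,150,330,270,5)
E
```

```text
(no output)
```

View pics/t_tray.png

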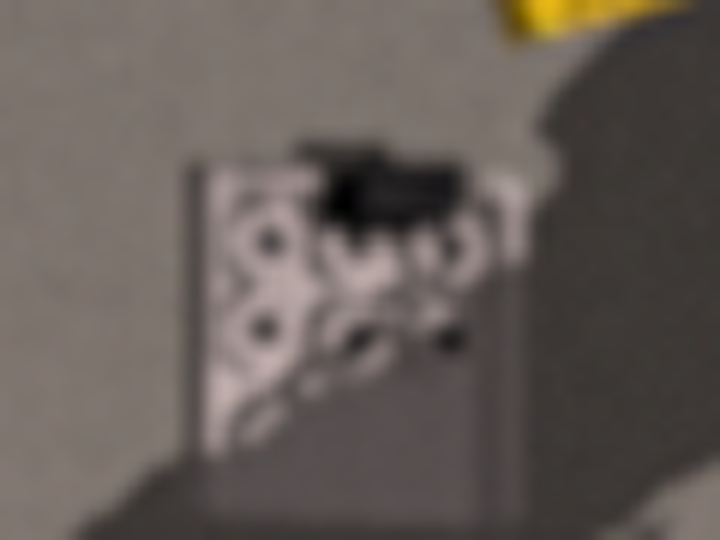

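View pics/t_board.png

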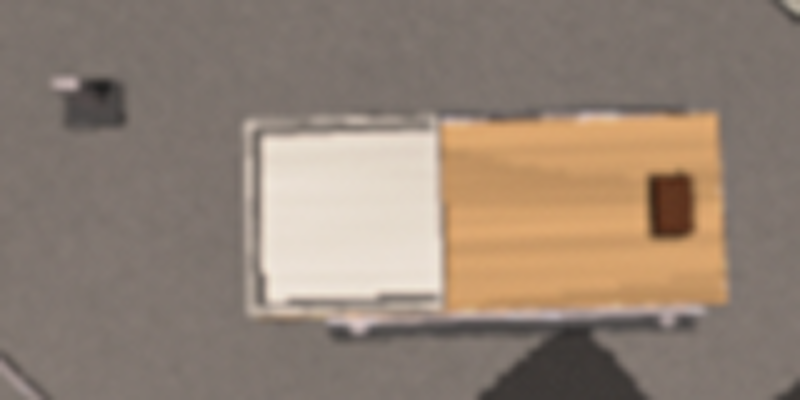

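View pics/s_tray.png

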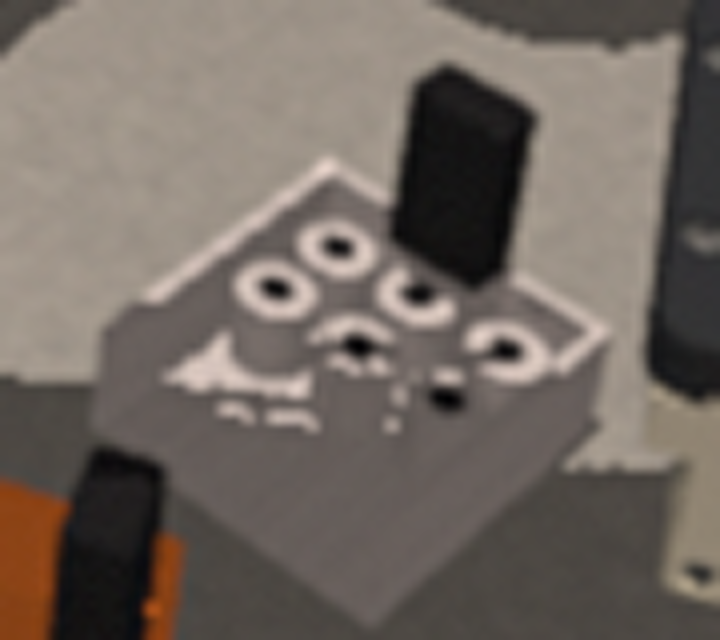

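View pics/s_board.png

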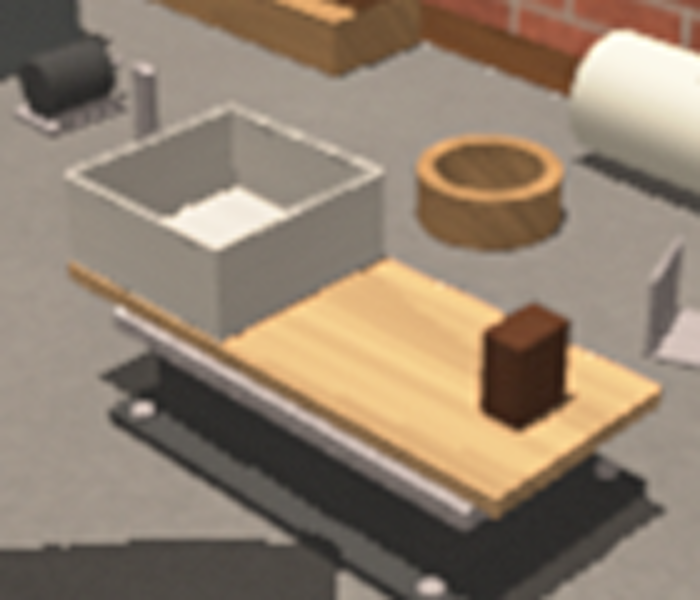

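```bash
python3 - <<'E'
from h import *
np.set_printoptions(precision=4,suppress=True)
t=cam('top');s=cam('side')
T=lambda u,v:(330+u/12,195+v/12)
B=lambda u,v:(170+u/5,170+v/5)
S=lambda u,v:(310+u/8,255+v/8)
SB=lambda u,v:(190+u/5,150+v/5)
# tray
print('tray top corners z36', [onz(t,*T(*p),.036)[:2] for p in [(203,165),(530,165)]])
print('side corners z36',[onz(s,*S(*p),.036)[:2] for p in [(330,165),(603,330)]])
print('side: bench corner (open, -x, right) ', [onz(s,*S(*p),.0)[:2] for p in [(370,625),(100,430),(595,425)]])
print('block top side corners z92',[onz(s,*S(*p),.092)[:2] for p in [(415,85),(450,65),(537,115),(500,135)]])
print('block top, top cam',[onz(t,*T(*p),.092)[:2] for p in [(350,168),(462,168),(462,215),(350,215)]])
# bushes top z28
print('bushes side z28',[onz(s,*S(*p),.028)[:2] for p in [(338,246),(277,289),(420,293),(505,349),(357,345),(447,397)]])
# board
print('board grip top z132',[onz(t,*B(*p),.132)[:2] for p in [(650,175),(692,175),(692,237),(650,237)]])
print(' side',[onz(s,*SB(*p),.132)[:2] for p in [(485,330),(530,305),(570,325),(522,350)]])
print('board corners inner z82 top',[onz(t,*B(*p),.082)[:2] for p in [(718,113),(727,303)]],'side',[onz(s,*SB(*p),.082)[:2] for p in [(497,503),(660,390)]])
print('board outer corner side z82',[onz(s,*SB(*p),.082)[:2] for p in [(70,265)]])
print('bin rim side z137',[onz(s,*SB(*p),.137)[:2] for p in [(68,175),(232,105),(384,172),(218,248)]])
print('bin rim top z137',[onz(t,*B(*p),.137)[:2] for p in [(245,118),(438,118),(443,308),(248,315)]])
print('gauge top: ',[onz(t,*B(*p),.115)[:2] for p in [(52,78),(78,78),(52,90),(78,90)]], 'foot z10',[onz(t,*B(*p),.01)[:2] for p in [(67,128),(124,126)]])
print('gauge top side z115',[onz(s,*SB(*p),.115)[:2] for p in [(132,68),(157,68),(145,62)]])
E
```

```text
tray top corners z36 [array([ 0.5187, -0.3271]), array([ 0.519 , -0.4228])]
side corners z36 [array([ 0.5137, -0.3307]), array([ 0.5104, -0.417 ])]
side: bench corner (open, -x, right)  [array([ 0.4134, -0.4142]), array([ 0.4166, -0.3278]), array([ 0.5145, -0.4187])]
block top side corners z92 [array([ 0.4971, -0.3603]), array([ 0.5109, -0.3622]), array([ 0.5094, -0.3888]), array([ 0.4955, -0.3864])]
block top, top cam [array([ 0.5129, -0.3562]), array([ 0.5129, -0.3876]), array([ 0.4997, -0.3872]), array([ 0.4996, -0.3558])]
bushes side z28 [array([ 0.4953, -0.3466]), array([ 0.469 , -0.3447]), array([ 0.4957, -0.3724]), array([ 0.4938, -0.3994]), array([ 0.4667, -0.3715]), array([ 0.4676, -0.3981])]
board grip top z132 [array([ 0.5219, -0.1525]), array([ 0.522 , -0.1801]), array([ 0.4812, -0.1796]), array([ 0.4811, -0.1521])]
 side [array([ 0.4818, -0.1588]), array([ 0.5148, -0.1584]), array([ 0.5145, -0.1841]), array([ 0.4811, -0.183 ])]
board corners inner z82 top [array([ 0.5698, -0.2045]), array([ 0.44  , -0.2087])] side [array([ 0.4354, -0.2109]), array([ 0.5636, -0.2051])]
board outer corner side z82 [array([0.4252, 0.1055])]
bin rim side z137 [array([0.4301, 0.1069]), array([0.5561, 0.1142]), array([ 0.5585, -0.0128]), array([ 0.4363, -0.0149])]
bin rim top z137 [array([0.5585, 0.1143]), array([ 0.5588, -0.013 ]), array([ 0.4341, -0.0166]), array([0.4292, 0.1103])]
gauge top:  [array([0.5883, 0.2471]), array([0.5883, 0.2295]), array([0.5801, 0.2468]), array([0.5801, 0.2293])] foot z10 [array([0.5674, 0.2567]), array([0.569 , 0.2154])]
gauge top side z115 [array([0.5776, 0.2418]), array([0.5894, 0.2303]), array([0.5899, 0.2437])]
```

Candidates for the tray: steel tray with bushes (top 360,222; side 355,300), orange look-alike (top 354,268; side 302,335), yellow look-alike (top 380,182). The crop shows grey steel with six bushes and its open end toward the robot (−x), so that is the one. Its grip block is at about (0.504, −0.373), with yaw about −2°.

Request:
jog_arm([
  [0,0,0,0,6.5],
  [0,0,0,0,6.5],
  [0,0,0,0,6.5],
  [0,0,0,0,6.5],
  [0,0,0,0,0],
], squeeze=60)

```text
time_s: 0.57
tcp_pos: [0.275, -0.6162, 0.225]
eef_rot: [-90.0, -0.0, 87.8]
contact_force: [-0.8, -0.2, 0.3]
gripper_width: 0.088
```

Request:
jog_arm([
  [0,0.028,0,-0.0245,0],
  [0,0.028,0,-0.0245,0],
  [0,0.028,0,-0.0245,0],
  [0,0.028,0,-0.0245,0],
  [0,0.028,0,-0.0245,0],
  [0,0.028,0,-0.0245,0],
  [0,0.028,0,-0.0245,0],
  [0,0.028,0,-0.0245,0],
  [0,0.027,0,-0.0245,0],
  [0,0,0,0,0],
  [0,0,0,0,0],
])

```text
time_s: 1.48
tcp_pos: [0.5053, -0.3713, 0.2252]
eef_rot: [-90.0, -0.0, 88.4]
contact_force: [-0.4, -0.1, 0.1]
gripper_width: 0.0873
```

```bash
cat >> h.py <<'E'
from scipy.spatial.transform import Rotation as Ro
def wcam(tag):
    s=r.get_state(); d=r.capture('wrist'); cv2.imwrite(f'pics/{tag}.png',d['image'][:,:,::-1])
    T=np.eye(4); T[:3,:3]=Ro.from_euler('xyz',s['eef_rot'],degrees=True).as_matrix(); T[:3,3]=s['tcp_pos']
    M=np.linalg.inv(T@d['tool_from_camera']); d['R']=M[:3,:3]; d['t']=M[:3,3]; pickle.dump(d,open(f'{tag}.pkl','wb')); return d,s
E
python3 - <<'E'
from h import *
d,s=wcam('w1')
E
```

```text
(no output)
```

View pics/w1.png

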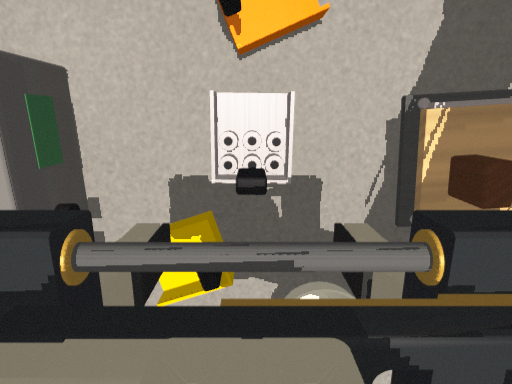

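```bash
python3 - <<'E'
from h import *
d=pickle.load(open('w1.pkl','rb'))
crop(d,'w1c.png',190,80,320,210,6)
print([proj(d,X) for X in [(.504,-.373,.092),(.513,-.358,.092),(.513,-.388,.092)]])
E
```

```text
[array([247.62424342, 184.11054028]), array([263.59084712, 192.866191  ]), array([232.25038395, 193.73191349])]
```

View pics/w1c.png

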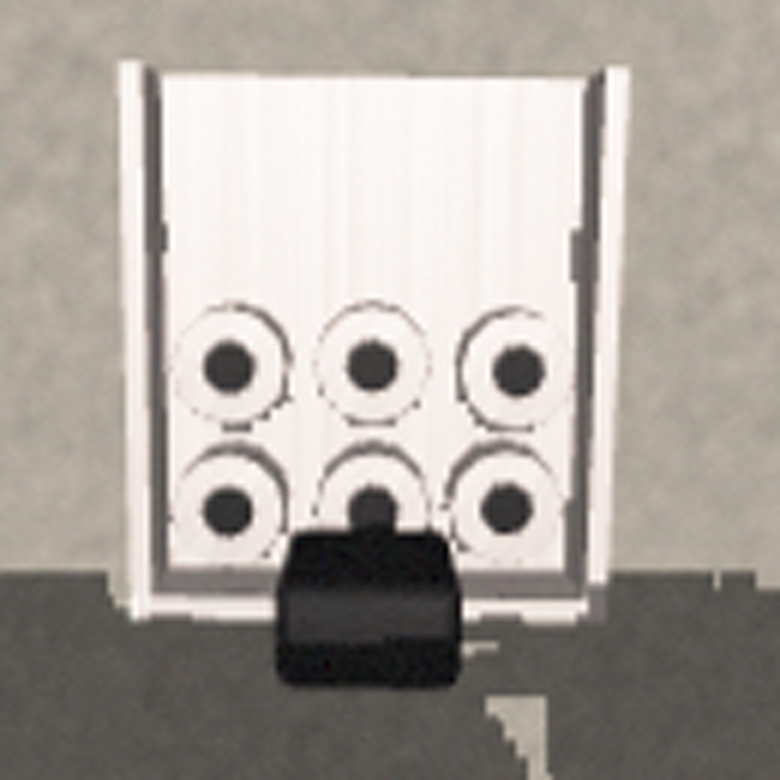

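Request:
jog_arm([
  [0,0,0.033,0.001,0],
  [0,0,0.033,0.001,0],
  [0,0,0.033,0,0],
  [0,0,0.033,0,0],
  [0,0,0.0275,0,0],
  [0,0,0.006,0,0],
  [0,0,0,0,0],
  [0,0,0,0,0],
])

```text
time_s: 2.2
tcp_pos: [0.5021, -0.374, 0.061]
eef_rot: [-90.0, 0.0, 88.1]
contact_force: [0.8, 0.6, 1.1]
gripper_width: 0.0876
```

Request:
jog_arm([
  [0.4,0,0,0,0],
  [0.6,0,0,0,0],
  [0.75,0,0,0,0],
  [0.9,0,0,0,0],
  [1,0,0,0,0],
  [1,0,0,0,0],
  [1,0,0,0,0],
  [1,0,0,0,0],
])

```text
time_s: 2.87
tcp_pos: [0.502, -0.3729, 0.06]
eef_rot: [-90.0, -0.0, 88.1]
contact_force: [0.2, 0.4, -0.8]
gripper_width: 0.0397
```

Request:
jog_arm([
  [1,0,0,0,0],
  [1,0,0,0,0],
  [1,0,0,0,0],
  [1,0,0,0,0],
  [1,0,0,0,0],
  [1,0,0,0,0],
])

```text
time_s: 3.37
tcp_pos: [0.502, -0.3729, 0.0599]
eef_rot: [-90.0, -0.0, 88.1]
contact_force: [0.4, 1.5, -0.5]
gripper_width: 0.0294
```

Request:
jog_arm([
  [1,0,-0.004,0,0],
  [1,0,-0.004,0,0],
  [1,0,-0.002,0,0],
  [1,0,0,0,0],
])

```text
time_s: 3.7
tcp_pos: [0.5022, -0.3731, 0.0705]
eef_rot: [-90.0, 0.0, 88.1]
contact_force: [-0.2, 0.7, -3.8]
gripper_width: 0.0296
```

```bash
python3 - <<'E'
from h import *
d=shoot('side','s2'); print(r.get_state()['tcp_pos'])
crop(d,'s2c.png',310,240,410,335,7)
d,s=wcam('w2')
E
```

```text
[ 0.5020362  -0.37300858  0.07017934]
```

View pics/s2c.png

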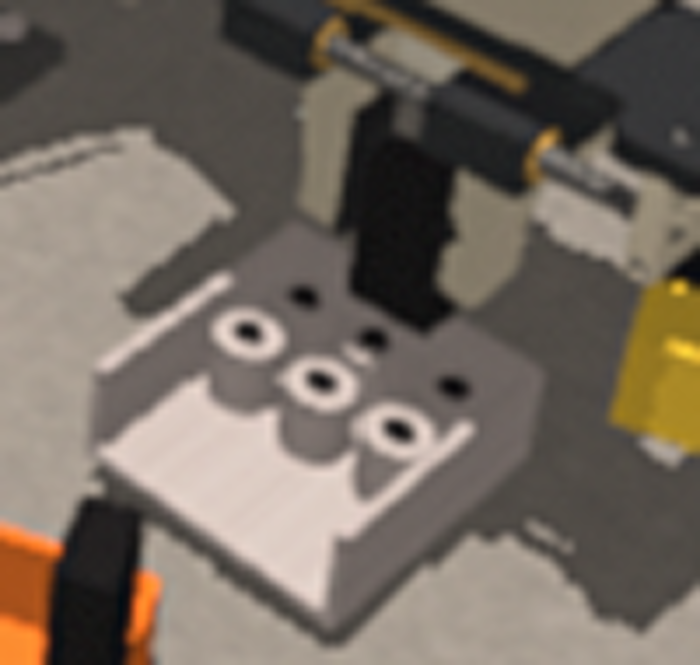

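View pics/w2.png

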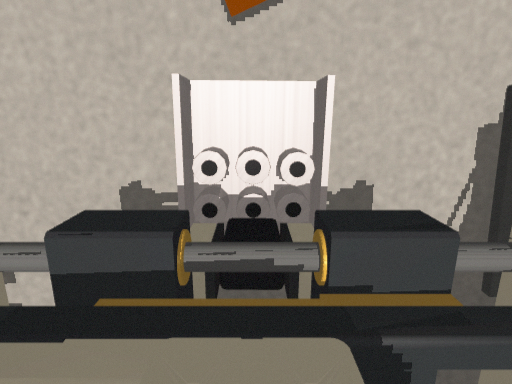

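```bash
cat >> h.py <<'E'
def liprow(d,th,h=0.056,X=0.091):
    # project lip mid for tilt th (deg, lip down), tool coords: y down, z = -x world
    a=np.arctan2(h,X)+np.radians(th); L=np.hypot(h,X)
    p=np.array([0,L*np.sin(a),L*np.cos(a),1.])
    c=(np.linalg.inv(d['tool_from_camera'])@p)[:3]
    f=192/np.tan(np.radians(d['vfov']/2)); return d['cx']+f*c[0]/c[2],d['cy']+f*c[1]/c[2]
E
python3 - <<'E'
from h import *
d=pickle.load(open('w2.pkl','rb'))
for X in (.091,.087):
  for th in (-5,0,5,10,20,30,40,50): print(X,th,liprow(d,th,X=X))
E
```

```text
0.091 -5 (np.float64(248.3337160144992), np.float64(63.48218145970421))
0.091 0 (np.float64(248.4650709351756), np.float64(73.07595951330455))
0.091 5 (np.float64(248.58358457798693), np.float64(82.8758296686178))
0.091 10 (np.float64(248.69040399441857), np.float64(92.82420250506071))
0.091 20 (np.float64(248.87294239354424), np.float64(113.00630130831925))
0.091 30 (np.float64(249.01953215520197), np.float64(133.40529329921003))
0.091 40 (np.float64(249.1354078222142), np.float64(153.9268898438859))
0.091 50 (np.float64(249.22443908779965), np.float64(174.55561528378678))
0.087 -5 (np.float64(248.36046912909194), np.float64(70.49701390182298))
0.087 0 (np.float64(248.48554765073013), np.float64(79.68241748626322))
0.087 5 (np.float64(248.59863117709423), np.float64(89.09696637486196))
0.087 10 (np.float64(248.70073196922493), np.float64(98.68327075469092))
0.087 20 (np.float64(248.875529289277), np.float64(118.20822390371484))
0.087 30 (np.float64(249.01607026827767), np.float64(138.03080147104347))
0.087 40 (np.float64(249.12707851304222), np.float64(158.04381345507585))
0.087 50 (np.float64(249.21205615200716), np.float64(178.21791107745838))
```

Request:
jog_arm([
  [1,0,-0.005,0,0],
  [1,0,-0.01,0,0],
  [1,0,-0.015,0,0],
  [1,0,-0.02,0,0],
  [1,0,-0.02,0,0],
  [1,0,-0.02,0,0],
  [1,0,-0.02,0,0],
  [1,0,-0.02,0,0],
  [1,0,-0.015,0,0],
  [1,0,-0.01,0,0],
  [1,0,-0.005,0,0],
  [1,0,0,0,0],
])

```text
time_s: 4.8
tcp_pos: [0.5023, -0.3731, 0.2313]
eef_rot: [-90.1, 0.0, 88.1]
contact_force: [-0.4, 0.1, -4.1]
gripper_width: 0.0297
```

Request:
jog_arm([
  [1,0.005,0,0,0],
  [1,0.01,0,0,0],
  [1,0.015,0,-0.001,0],
  [1,0.02,0,-0.001,0],
  [1,0.02,0,-0.001,0],
  [1,0.02,0,-0.001,0],
  [1,0.02,0,-0.001,0],
  [1,0.02,0,-0.001,0],
  [1,0.02,0,-0.001,0],
  [1,0.02,0,-0.001,0],
  [1,0.02,0,-0.001,0],
  [1,0.02,0,-0.001,0],
])

```text
time_s: 5.8
tcp_pos: [0.5183, -0.1616, 0.2289]
eef_rot: [-89.9, -0.0, 88.1]
contact_force: [-0.1, 0.7, -4.1]
gripper_width: 0.0291
```

Request:
jog_arm([
  [1,0.02,0,-0.001,0],
  [1,0.02,0,-0.001,0],
  [1,0.02,0,-0.001,0],
  [1,0.02,0,-0.001,0],
  [1,0.02,0,0,0],
  [1,0.02,0,0,0],
  [1,0.02,0,0,0],
  [1,0.02,0,0,0],
  [1,0.02,0,0,0],
  [1,0.015,0,0,0],
  [1,0.01,0,0,0],
  [1,0.005,0,0,0],
])

```text
time_s: 6.8
tcp_pos: [0.5296, 0.0478, 0.2292]
eef_rot: [-89.9, 0.0, 88.1]
contact_force: [-0.5, 0.5, -3.9]
gripper_width: 0.0296
```

```bash
python3 - <<'E'
from h import *
d=shoot('side','s3'); s=r.get_state();print(s['tcp_pos'],s['contact_force'])
crop(d,'s3c.png',180,90,320,240,4)
d,s=wcam('w3')
E
```

```text
[0.52983163 0.04776715 0.22937474] [-0.22976288 -0.22693108 -4.0220291 ]
```

View pics/s3c.png

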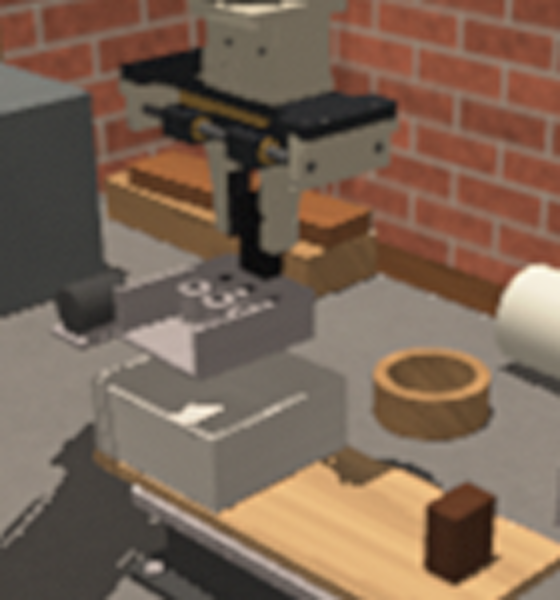

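View pics/w3.png

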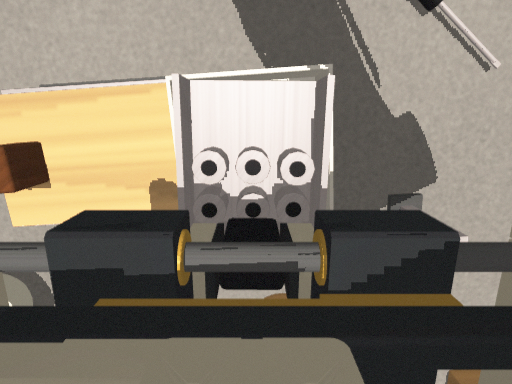

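Request:
jog_arm([
  [1,0,0.003,0,-1],
  [1,0,0.004,0,-1],
  [1,0,0.003,0,-1],
  [1,0,0,0,0],
])

```text
time_s: 7.23
tcp_pos: [0.5297, 0.0455, 0.2189]
eef_rot: [-89.9, 0.0, 91.1]
contact_force: [-0.7, -0.9, -5.6]
gripper_width: 0.0296
```

Request:
jog_arm([
  [1,0,0,0,0],
  [1,0,0,0,0],
  [1,0,0,0,0],
  [1,0,0,0,0],
], squeeze=25)

```text
time_s: 7.57
tcp_pos: [0.5304, 0.0463, 0.2201]
eef_rot: [-90.0, -0.0, 91.0]
contact_force: [-0.1, 0.4, -3.6]
gripper_width: 0.0297
```

```bash
python3 - <<'E'
from h import *
d,s=wcam('w4'); print(s['moment'],s['contact_force'])
E
```

```text
[-0.06971856 -0.09187256 -0.01661893] [-0.13115097  0.37093191 -3.64226133]
```

View pics/w4.png

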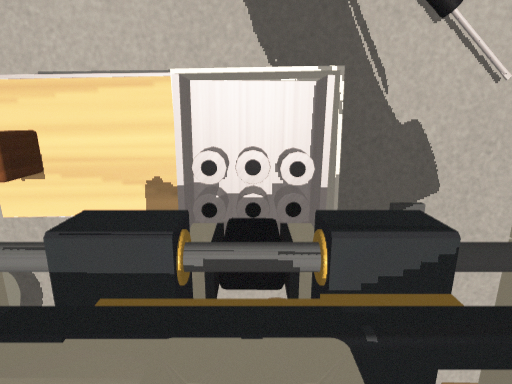

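Request:
jog_arm([
  [1,0.002,0,0,0],
  [1,0.002,0,0,0],
  [1,0,0,0,0],
  [1,0,0,0,0],
], squeeze=14)

```text
time_s: 7.95
tcp_pos: [0.5302, 0.0506, 0.22]
eef_rot: [-90.0, -0.0, 91.1]
contact_force: [0.3, -0.1, -4.4]
gripper_width: 0.03
```

```bash
python3 - <<'E'
from h import *
d,s=wcam('w5'); print(s['moment'],s['contact_force'])
E
```

```text
[ 0.02803689 -0.06161065  0.05694093] [ 0.26753348 -0.10988186 -4.35597687]
```

View pics/w5.png

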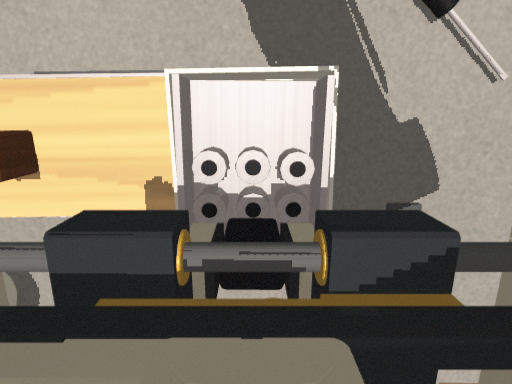

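Request:
jog_arm([
  [1,0,0,0,0],
  [1,0,0,0,0],
  [1,0,0,0,0],
], squeeze=9)

```text
time_s: 8.25
tcp_pos: [0.5302, 0.0503, 0.2199]
eef_rot: [-90.0, 0.0, 91.1]
contact_force: [-0.4, 0.3, -4.2]
gripper_width: 0.03
```

```bash
python3 - <<'E'
from h import *
d,s=wcam('w6'); print(s['moment'],s['contact_force'])
E
```

```text
[-0.04509745 -0.05453433  0.00150377] [-0.35484479  0.32331729 -4.1965009 ]
```

View pics/w6.png

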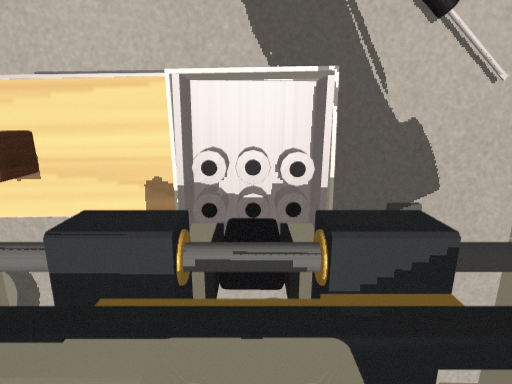

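Request:
jog_arm([
  [1,0,0,0,0],
  [1,0,0,0,0],
  [1,0,0,0,0],
], squeeze=6.5)

```text
time_s: 8.55
tcp_pos: [0.5302, 0.0503, 0.22]
eef_rot: [-90.0, 0.0, 91.1]
contact_force: [-0.2, 1.0, -3.9]
gripper_width: 0.0301
```

```bash
python3 - <<'E'
from h import *
d,s=wcam('w7'); print(s['moment'],s['contact_force'])
E
```

```text
[-0.06412686 -0.06789628  0.06475594] [-0.16771981  0.99593105 -3.91118454]
```

View pics/w7.png

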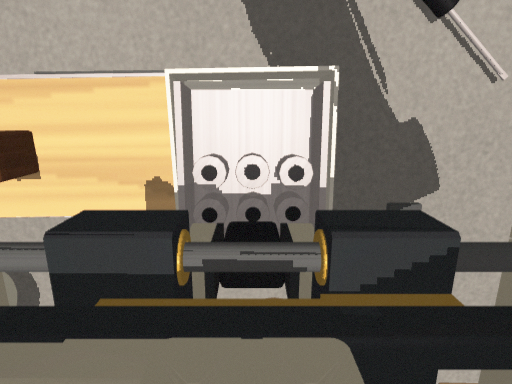

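Request:
jog_arm([
  [1,0,0,0,0],
  [1,0,0,0,0],
  [1,0,0,0,0],
  [1,0,0,0,0],
], squeeze=6)

```text
time_s: 8.93
tcp_pos: [0.5302, 0.0503, 0.22]
eef_rot: [-90.0, 0.0, 91.1]
contact_force: [-0.2, -0.1, -4.7]
gripper_width: 0.0302
```

```bash
python3 - <<'E'
from h import *
d,s=wcam('w8'); print(s['moment'],s['contact_force'])
E
```

```text
[-0.01126302 -0.03959177 -0.0257482 ] [-0.24708231 -0.05819073 -4.69246238]
```

View pics/w8.png

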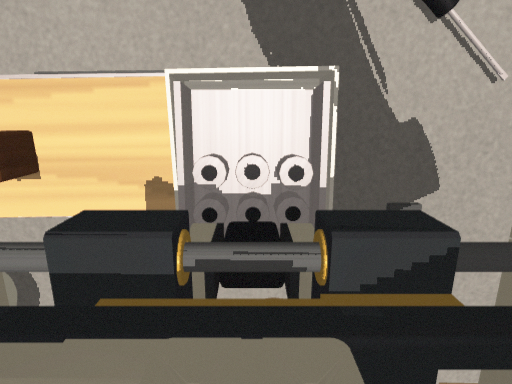

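Request:
jog_arm([
  [1,0,0,0,0],
  [1,0,0,0,0],
  [1,0,0,0,0],
  [1,0,0,0,0],
], squeeze=5)

```text
time_s: 9.32
tcp_pos: [0.5302, 0.0503, 0.22]
eef_rot: [-90.0, 0.0, 91.1]
contact_force: [0.2, -0.2, -3.7]
gripper_width: 0.0297
```

```bash
python3 - <<'E'
from h import *
d,s=wcam('w9'); print(s['moment'],s['contact_force'])
E
```

```text
[-0.01423493 -0.06690286  0.05117384] [ 0.15975219 -0.15776834 -3.74671889]
```

View pics/w9.png

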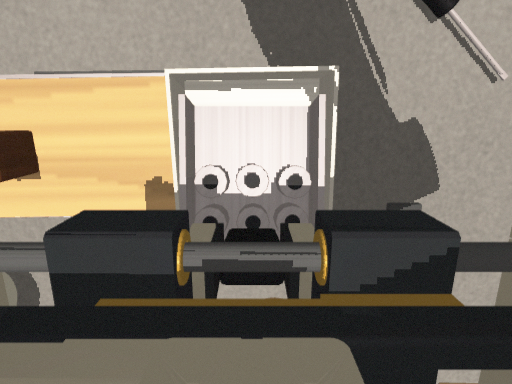

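Request:
jog_arm([
  [1,0,0,0,0],
  [1,0,0,0,0],
  [1,0,0,0,0],
  [1,0,0,0,0],
], squeeze=4.3)

```text
time_s: 9.7
tcp_pos: [0.5302, 0.0503, 0.22]
eef_rot: [-90.0, 0.0, 91.1]
contact_force: [-0.9, -0.3, -4.9]
gripper_width: 0.0295
```

```bash
python3 - <<'E'
from h import *
d,s=wcam('w10'); print(s['moment'],s['contact_force'])
E
```

```text
[-0.00611982 -0.08395314 -0.03982413] [-0.91923145 -0.3349784  -4.91220139]
```

View pics/w10.png

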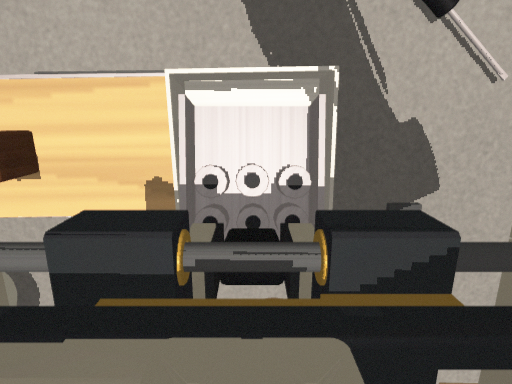

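Request:
jog_arm([
  [1,0,0.005,0,0],
  [1,0,0.005,0,0],
  [1,0,0,0,0],
  [1,0,0,0,0],
], squeeze=3.6)

```text
time_s: 10.08
tcp_pos: [0.5299, 0.0502, 0.2093]
eef_rot: [-89.9, 0.0, 91.0]
contact_force: [1.0, -0.1, -4.6]
gripper_width: 0.0303
```

```bash
python3 - <<'E'
from h import *
d,s=wcam('w11'); print(s['moment'],s['contact_force'])
E
```

```text
[-0.07281409 -0.02976787  0.01619031] [ 0.97318705 -0.14182166 -4.57476694]
```

View pics/w11.png

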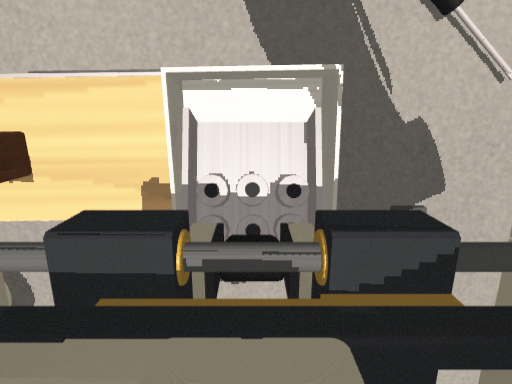

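Request:
jog_arm([
  [1,0,0,0,0],
  [1,0,0,0,0],
  [1,0,0,0,0],
  [1,0,0,0,0],
], squeeze=3)

```text
time_s: 10.47
tcp_pos: [0.5303, 0.0504, 0.2101]
eef_rot: [-90.0, -0.0, 91.1]
contact_force: [0.2, -0.4, -4.7]
gripper_width: 0.0299
```

```bash
python3 - <<'E'
from h import *
d,s=wcam('w12'); print(s['moment'],s['contact_force'])
E
```

```text
[-0.06004332 -0.01407048  0.01964707] [ 0.2430038  -0.37515065 -4.67710919]
```

View pics/w12.png

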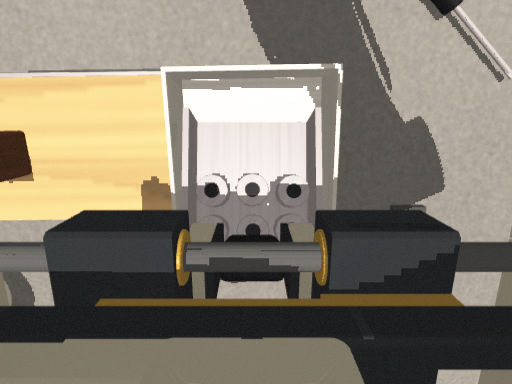

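Request:
jog_arm([
  [1,0,0.004,0,0],
  [1,0,0.006,0,0],
  [1,0,0.006,0,0],
  [1,0,0.006,0,0],
  [1,0,0,0,0],
])

```text
time_s: 10.93
tcp_pos: [0.5296, 0.0502, 0.1868]
eef_rot: [-89.9, 0.0, 91.0]
contact_force: [-1.4, 1.0, -3.5]
gripper_width: 0.0301
```

```bash
python3 - <<'E'
from h import *
d,s=wcam('w13'); print(s['moment'],s['contact_force'])
E
```

```text
[ 0.25526802  0.13019521 -0.01709732] [-1.40339716  0.98155901 -3.54241599]
```

View pics/w13.png

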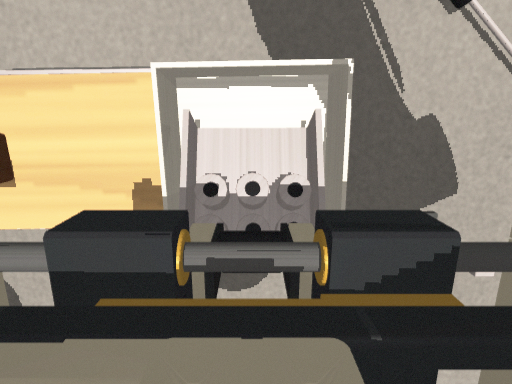

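Request:
jog_arm([
  [1,0,0,0.005,0],
  [1,0,0,0.008,0],
  [1,0,0,0.008,0],
  [1,0,0,0.006,0],
  [1,0,0,0.004,0],
  [1,0,0,0.004,0],
  [1,0,0,0,0],
])

```text
time_s: 11.57
tcp_pos: [0.4947, 0.0498, 0.1885]
eef_rot: [-90.1, -0.0, 91.1]
contact_force: [0.4, -0.0, -2.8]
gripper_width: 0.03
```

```bash
python3 - <<'E'
from h import *
d,s=wcam('w14'); print(s['moment'],s['contact_force'])
E
```

```text
[-0.10237117 -0.12477347  0.00274415] [ 0.40292519 -0.00571907 -2.83290032]
```

View pics/w14.png

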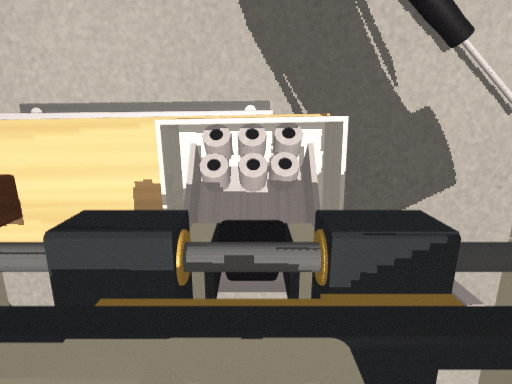

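Request:
jog_arm([
  [1,0,-0.004,-0.004,0],
  [1,0,-0.004,-0.006,0],
  [1,0,-0.004,-0.006,0],
  [1,0,0,-0.004,0],
  [1,0,0,0,0],
  [1,0,0,0,0],
])

```text
time_s: 12.12
tcp_pos: [0.5155, 0.05, 0.1997]
eef_rot: [-90.0, 0.0, 91.0]
contact_force: [1.2, -0.5, -1.3]
gripper_width: 0.03
```

```bash
python3 - <<'E'
from h import *
d,s=wcam('w15'); print(s['moment'],s['contact_force'])
E
```

```text
[-0.07366201 -0.27779158 -0.02225218] [ 1.15830144 -0.54252291 -1.25407808]
```

View pics/w15.png

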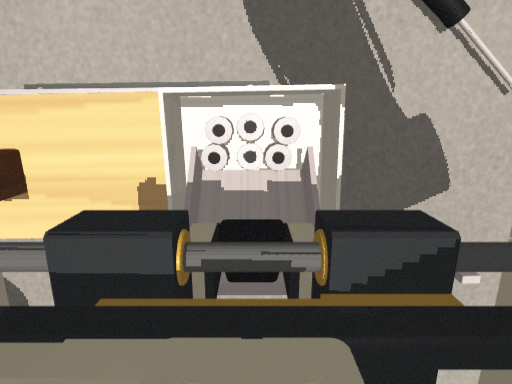

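Request:
jog_arm([
  [1,0,-0.004,-0.004,0],
  [1,0,-0.004,-0.004,0],
  [1,0,-0.006,-0.003,0],
  [1,0,-0.008,0,0],
  [1,0,-0.008,0,0],
  [1,0,-0.006,0,0],
  [1,0,-0.004,0,0],
  [1,0,0,0,0],
])

```text
time_s: 12.83
tcp_pos: [0.5266, 0.0504, 0.2413]
eef_rot: [-90.1, -0.0, 91.1]
contact_force: [-0.5, -0.0, -1.8]
gripper_width: 0.0303
```

```bash
python3 - <<'E'
from h import *
d,s=wcam('w16'); print(s['moment'],s['contact_force'])
d=shoot('side','s16');crop(d,'s16c.png',180,90,320,240,4)
E
```

```text
[-0.00025157 -0.06185678 -0.02854482] [-0.52374269 -0.04220119 -1.75855312]
```

View pics/w16.png

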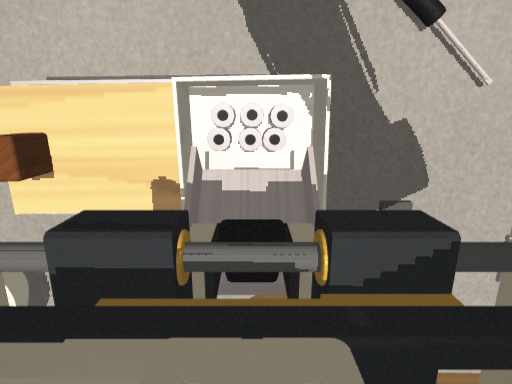

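View pics/s16c.png

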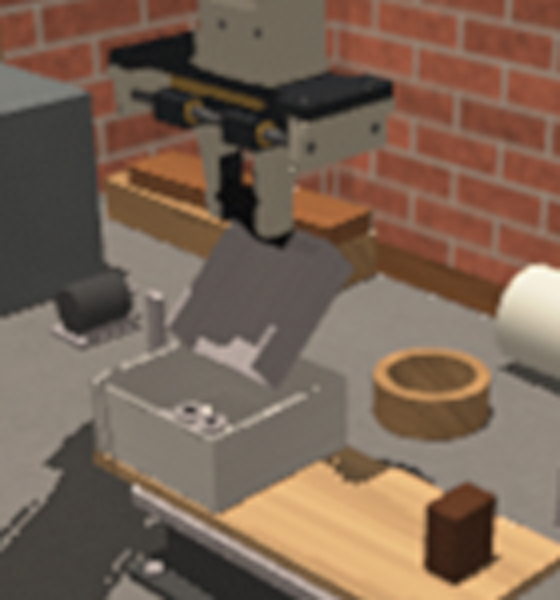

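Request:
jog_arm([
  [1,0,-0.006,0,0],
  [1,0,-0.01,0,0],
  [1,0,-0.012,0,0],
  [1,0,-0.008,0,0],
  [1,0,-0.004,0,0],
  [1,0,0,0,0],
  [1,-0.008,0,0,0],
  [1,-0.016,0,0,0],
  [1,-0.022,0,0.003,0],
  [1,-0.022,0,0.006,0],
  [1,-0.022,0,0.006,0],
  [1,-0.022,0,0.006,0],
], squeeze=10)

```text
time_s: 13.93
tcp_pos: [0.5064, -0.0634, 0.2792]
eef_rot: [-89.9, 0.0, 91.1]
contact_force: [-0.4, 0.6, -1.8]
gripper_width: 0.0298
```

Request:
jog_arm([
  [1,-0.028,0,0.006,0],
  [1,-0.03,0,0.006,0],
  [1,-0.03,0,0.006,0],
  [1,-0.03,0,0.006,0],
  [1,-0.03,0,0.006,0],
  [1,-0.03,0,0.006,0],
  [1,-0.03,0,0.006,0],
  [1,-0.03,0,0.006,0],
  [1,-0.03,0,0.006,0],
  [1,-0.022,0,0.005,0],
  [1,-0.014,0,0.005,0],
  [1,-0.006,0,0,0],
])

```text
time_s: 14.93
tcp_pos: [0.4473, -0.3752, 0.2788]
eef_rot: [-89.9, -0.0, 90.9]
contact_force: [1.0, 0.4, -2.7]
gripper_width: 0.0299
```

```bash
python3 - <<'E'
from h import *
t=cam('top')
print('orange',[onz(t,*p,.036)[:2] for p in [(337,262),(366,253),(343,284),(373,276)]],'yellow',[onz(t,*p,.036)[:2] for p in [(364,175),(390,167),(373,198),(399,190)]])
s=r.get_state();print(s['tcp_pos'],s['contact_force'])
d=shoot('side','s17')
E
```

```text
orange [array([ 0.33337724, -0.28818529]), array([ 0.36463872, -0.38936958]), array([ 0.25871214, -0.30714928]), array([ 0.28623417, -0.41098942])] yellow [array([ 0.63947879, -0.3908237 ]), array([ 0.66856641, -0.48415424]), array([ 0.55708409, -0.42001253]), array([ 0.58580436, -0.51268862])]
[ 0.44732077 -0.37522408  0.27880707] [ 1.00776414  0.38392088 -2.72195533]
```

View pics/s17.png

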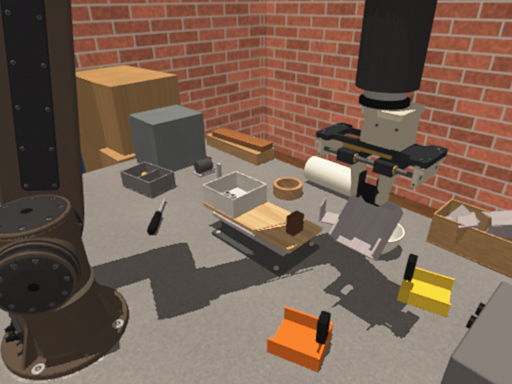

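Request:
jog_arm([
  [1,0,0.01,0,0],
  [1,0,0.02,0,0],
  [1,0,0.025,0,0],
  [1,0,0.025,0,0],
  [1,0,0.025,0,0],
  [1,0,0.022,0,0],
  [1,0,0.016,0,0],
  [1,0,0.012,0,0],
  [1,0,0.006,0,0],
  [1,0,0,0,0],
])

```text
time_s: 15.82
tcp_pos: [0.4482, -0.3718, 0.1171]
eef_rot: [-89.8, -0.1, 91.1]
contact_force: [0.0, 0.4, -1.7]
gripper_width: 0.0303
```

```bash
python3 - <<'E'
from h import *
d=shoot('side','s18');crop(d,'s18c.png',300,200,420,310,6);s=r.get_state();print(s['tcp_pos'],s['contact_force'])
E
```

```text
[ 0.44883611 -0.37240746  0.1183868 ] [ 0.93441761  0.40439946 -1.67249993]
```

View pics/s18c.png

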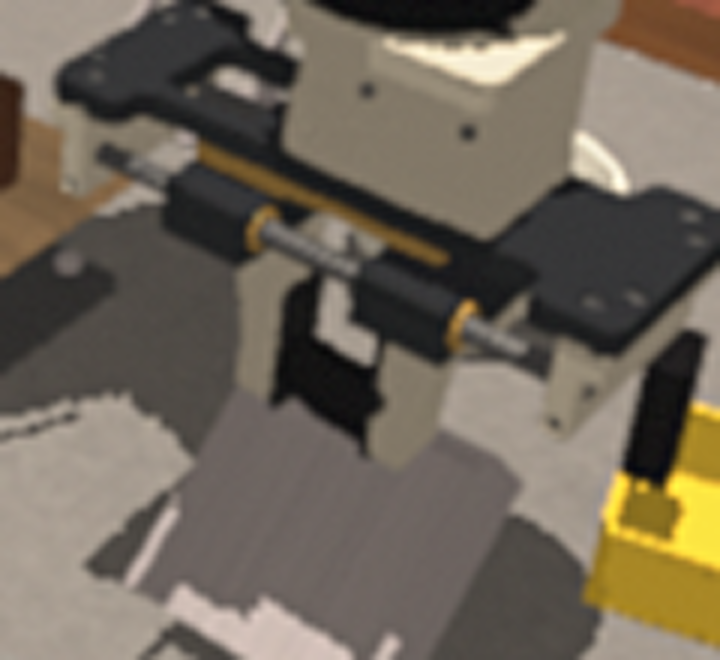

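Request:
jog_arm([
  [1,0,0,0.008,0],
  [1,0,0.002,0.007,0],
  [1,0,0.004,0,0],
  [1,0,0.003,-0.004,0],
  [1,0,0.001,-0.008,0],
  [1,0,0.001,-0.008,0],
  [1,0,0.001,-0.008,0],
  [1,0,0.001,-0.008,0],
  [1,0,0,0,0],
], squeeze=4)

```text
time_s: 16.62
tcp_pos: [0.472, -0.3729, 0.1055]
eef_rot: [-90.0, 0.0, 91.1]
contact_force: [0.5, -0.3, -1.6]
gripper_width: 0.0301
```

```bash
python3 - <<'E'
from h import *
d,s=wcam('w19');print(s['tcp_pos'],s['contact_force'],s['moment'])
E
```

```text
[ 0.47201498 -0.37287956  0.10552617] [ 0.51053868 -0.29520389 -1.62502805] [-0.09036212 -0.10102022 -0.00251405]
```

View pics/w19.png

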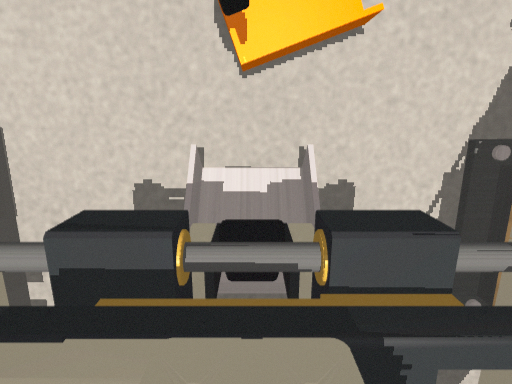

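Request:
jog_arm([
  [1,0,0.002,-0.004,0],
  [1,0,0.002,-0.006,0],
  [1,0,0.002,-0.006,0],
  [1,0,0.002,-0.006,0],
  [1,0,0,0,0],
])

```text
time_s: 17.08
tcp_pos: [0.4937, -0.3726, 0.098]
eef_rot: [-90.1, 0.0, 91.1]
contact_force: [1.7, -0.4, 1.9]
gripper_width: 0.0301
```

```bash
python3 - <<'E'
from h import *
d,s=wcam('w20');print(s['tcp_pos'],s['contact_force'],s['moment'])
E
```

```text
[ 0.49371393 -0.37263933  0.09803027] [ 1.71013165 -0.39276918  1.8822274 ] [ 0.17043642 -0.57876928 -0.060392  ]
```

View pics/w20.png

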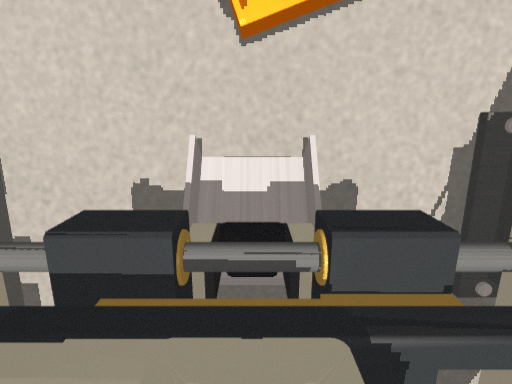

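Request:
jog_arm([
  [1,0,-0.006,0,0],
  [1,0,-0.008,0.004,0],
  [1,0,0,0.01,0],
  [1,0,0,0.014,0],
  [1,0,0,0.014,0],
  [1,0,0,0.01,0],
  [1,0,0.003,0.004,0],
  [1,0,0.006,0,0],
  [1,0,0.003,-0.003,0],
  [1,0,0.002,-0.006,0],
  [1,0,0.001,-0.006,0],
], squeeze=3)

```text
time_s: 18.05
tcp_pos: [0.4517, -0.3732, 0.0963]
eef_rot: [-90.0, -0.0, 91.1]
contact_force: [-0.2, 0.0, -2.0]
gripper_width: 0.03
```

Request:
jog_arm([
  [1,0,0.002,-0.006,0],
  [1,0,0.002,-0.006,0],
  [1,0,0.002,-0.006,0],
  [1,0,0.002,-0.006,0],
  [1,0,0,0,0],
])

```text
time_s: 18.47
tcp_pos: [0.4763, -0.3727, 0.0883]
eef_rot: [-90.0, 0.0, 91.1]
contact_force: [0.1, -0.6, -1.8]
gripper_width: 0.0299
```

```bash
python3 - <<'E'
from h import *
d,s=wcam('w21');print(s['tcp_pos'],s['contact_force'],s['moment'])
d=shoot('side','s21');crop(d,'s21c.png',300,220,420,330,6)
E
```

```text
[ 0.47626762 -0.37268775  0.0883495 ] [ 0.05208382 -0.62367696 -1.76265598] [-0.02860923 -0.15170417  0.03836895]
```

View pics/w21.png

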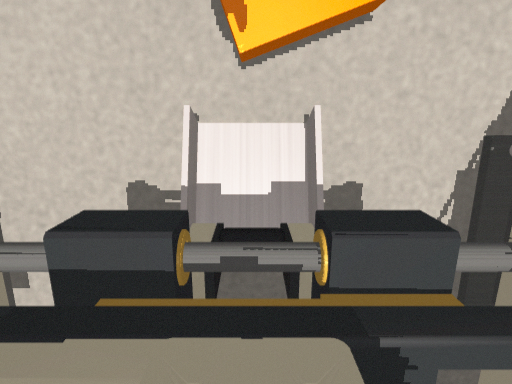

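View pics/s21c.png

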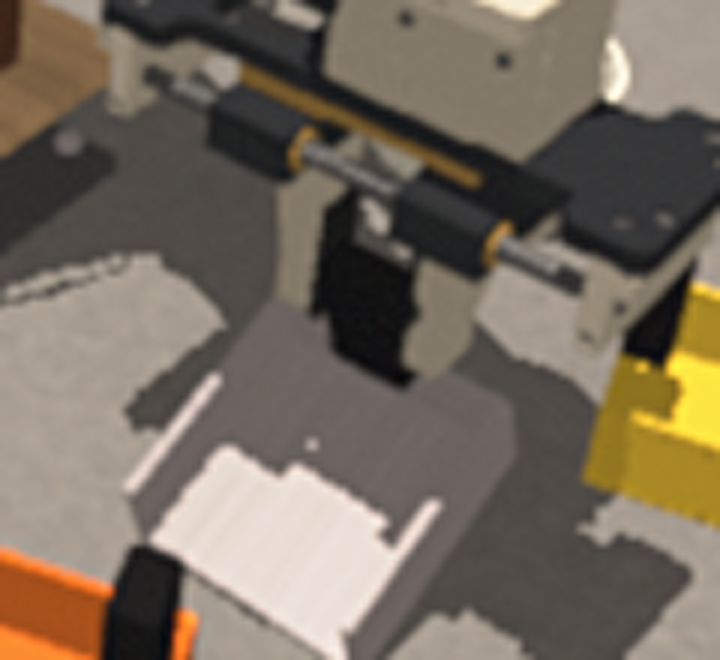

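Request:
jog_arm([
  [1,0,0.004,-0.006,0],
  [1,0,0.004,-0.006,0],
  [1,0,0.004,-0.005,0],
  [1,0,0.004,-0.005,0],
  [1,0,0.004,-0.004,0],
  [1,0,0.003,-0.003,0],
  [1,0,0.002,-0.002,0],
  [1,0,0,0,0],
])

```text
time_s: 19.23
tcp_pos: [0.506, -0.372, 0.0632]
eef_rot: [-89.9, -0.0, 91.1]
contact_force: [0.6, -0.7, -1.8]
gripper_width: 0.0302
```

```bash
python3 - <<'E'
from h import *
d,s=wcam('w22');print(s['tcp_pos'],s['contact_force'],s['moment'])
d=shoot('side','s22');crop(d,'s22c.png',300,220,420,330,6)
E
```

```text
[ 0.50595427 -0.37203754  0.06316445] [ 0.59780034 -0.72918505 -1.79405916] [-0.05250795 -0.09744326 -0.01027169]
```

View pics/w22.png

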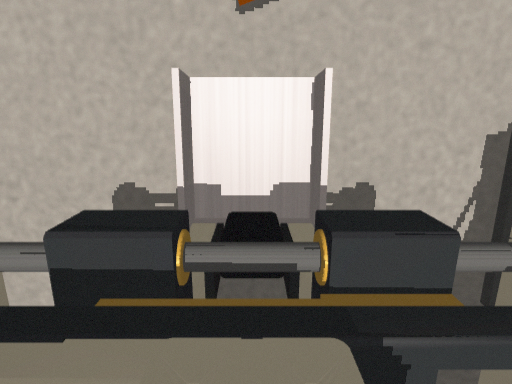

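View pics/s22c.png

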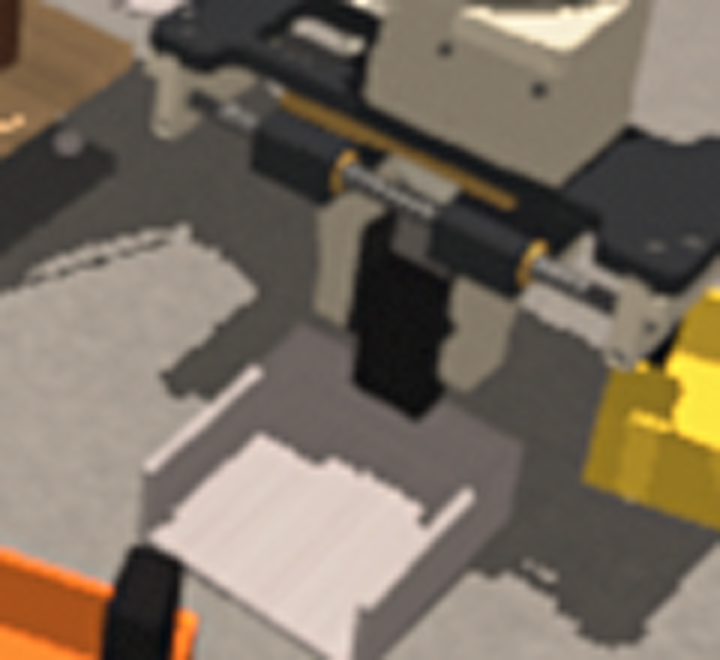

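Request:
jog_arm([
  [1,0,0.002,-0.001,0],
  [1,0,0.002,0,0],
  [1,0,0,0,0],
  [0.6,0,0,0,0],
  [0.5,0,0,0,0],
  [0.4,0,0,0,0],
  [0.2,0,0,0,0],
  [0,0,0,0,0],
  [0,0,0,0,0],
  [0,0,0,0,0],
  [0,0,0,0,0],
])

```text
time_s: 20.25
tcp_pos: [0.5069, -0.3722, 0.06]
eef_rot: [-90.0, 0.0, 91.1]
contact_force: [0.4, -0.3, -0.1]
gripper_width: 0.0764
```

```bash
python3 - <<'E'
from h import *
d,s=wcam('w23');print(s['tcp_pos'],s['contact_force'],s['gripper_width'])
d=shoot('side','s23');crop(d,'s23c.png',300,220,420,330,6)
E
```

```text
[ 0.50694366 -0.37217723  0.05997603] [ 0.40794496 -0.27663254 -0.06370907] 0.07636249584864545
```

View pics/s23c.png

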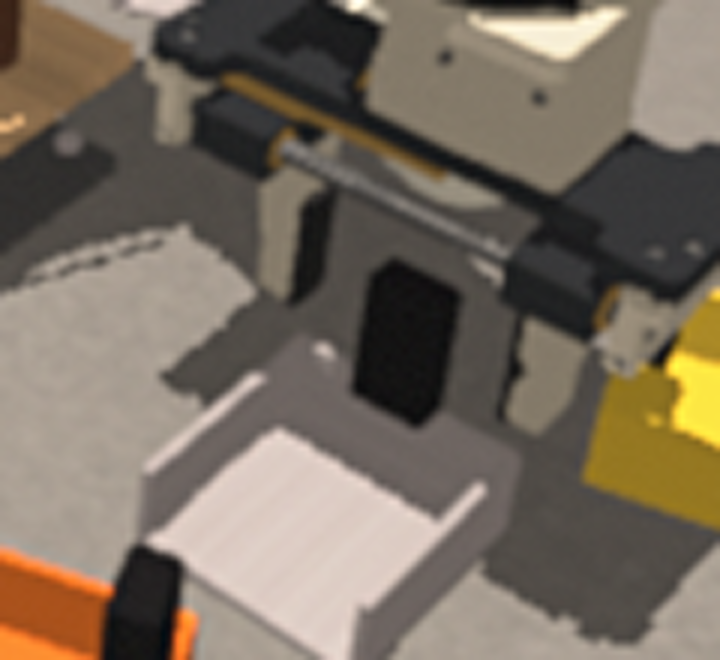

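Request:
jog_arm([
  [0,0,-0.01,0,0],
  [0,0,-0.03,0,0],
  [0,0,-0.035,0,0],
  [0,0,-0.035,0,0],
  [0,0,-0.035,0,0],
  [0,0,-0.035,0,0],
  [0,0,-0.01,0,0],
  [0,0,0,0,0],
], squeeze=40)

```text
time_s: 21.02
tcp_pos: [0.5084, -0.3731, 0.2554]
eef_rot: [-90.4, 0.2, 91.1]
contact_force: [-0.3, 0.6, -0.2]
gripper_width: 0.0877
```

```bash
python3 - <<'E'
from h import *
d=shoot('side','s24');crop(d,'s24c.png',190,150,330,270,5)
d=shoot('top','t24');crop(d,'t24c.png',170,170,330,250,5)
d,s=wcam('w24')
E
```

```text
(no output)
```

View pics/s24c.png

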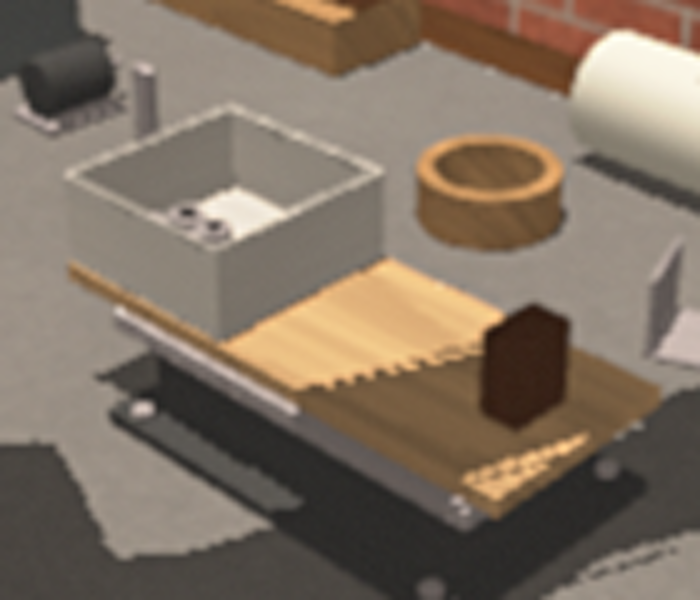

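View pics/t24c.png

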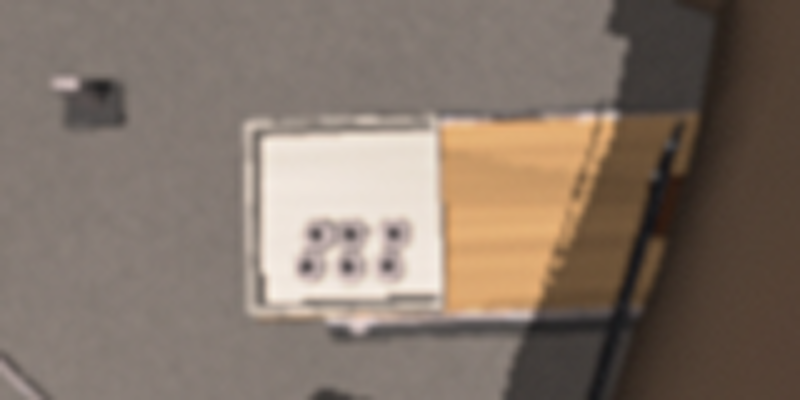

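View pics/w24.png

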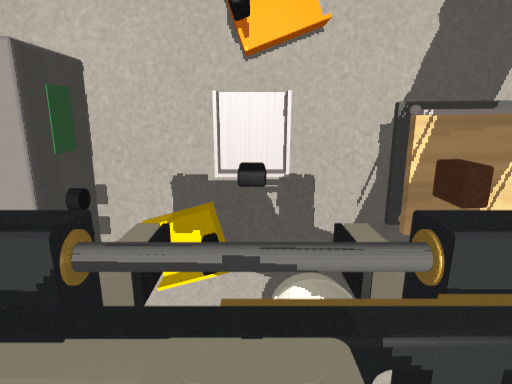

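```bash
python3 - <<'E'
from h import *
t=cam('top');s=cam('side')
crop(t,'t_g.png',175,180,235,240,12)
crop(t,'t_b2.png',280,180,340,240,12)
crop(s,'s_end.png',195,180,265,250,10)
crop(s,'s_gauge.png',205,150,235,185,16)
E
```

```text
(no output)
```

View pics/t_g.png

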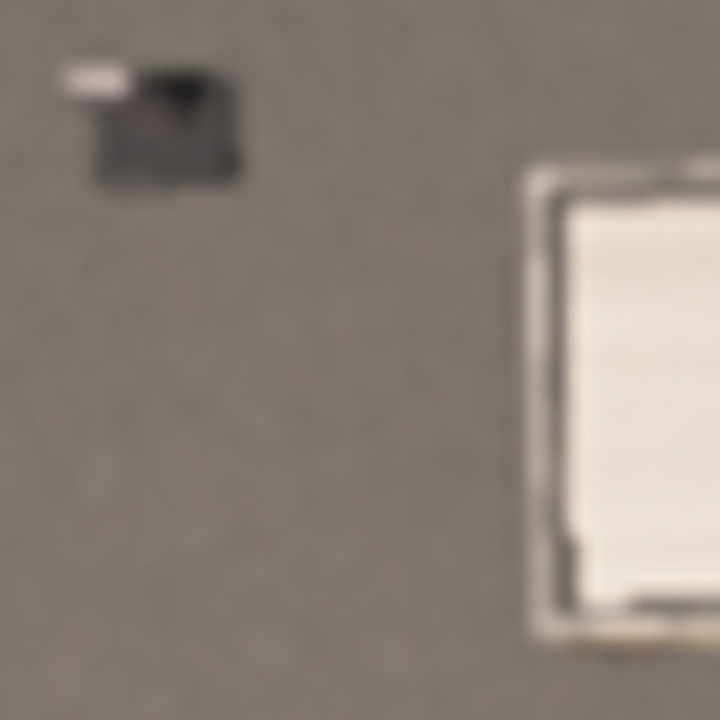

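View pics/t_b2.png

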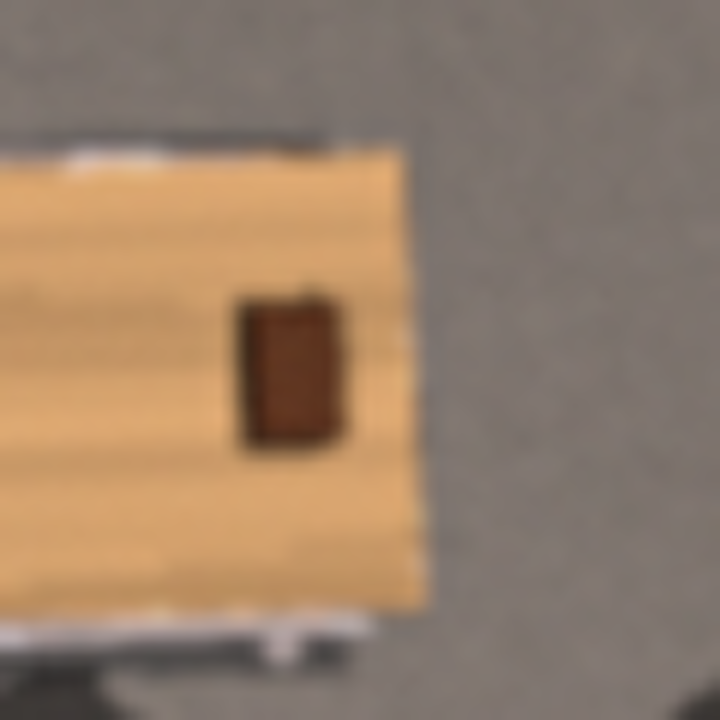

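View pics/s_end.png

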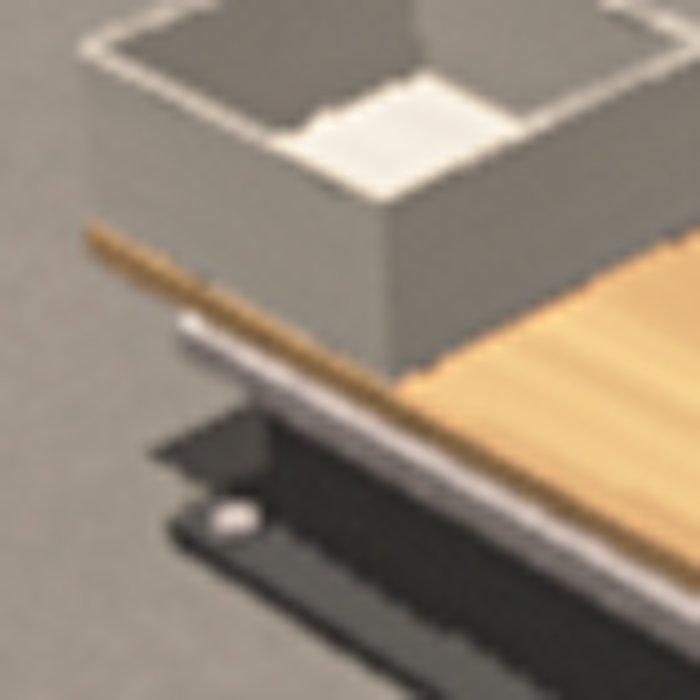

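View pics/s_gauge.png

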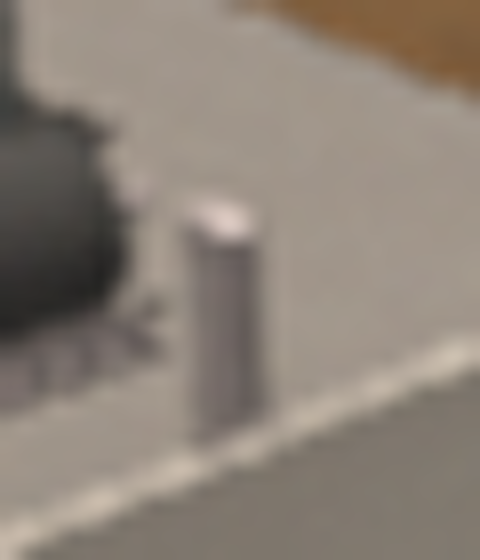

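```bash
python3 - <<'E'
from h import *
np.set_printoptions(precision=4,suppress=True)
t=cam('top');s=cam('side')
G=lambda u,v:(175+u/12,180+v/12);B=lambda u,v:(280+u/12,180+v/12);E=lambda u,v:(195+u/10,180+v/10);SG=lambda u,v:(205+u/16,150+v/16)
print('post top (top)',onz(t,*G(98,82),.115),'foot left/right z10',onz(t,*G(98,187),.01),onz(t,*G(240,185),.01))
print('post top(side)',onz(s,*SG(225,222),.115), 'tri',tri(t,G(98,82),s,SG(225,222)))
print('board inner z82 top',onz(t,*B(405,150),.082),onz(t,*B(430,610),.082))
print('board outer corner side: topedge z82',onz(s,*E(92,225),.082),'bot z70',onz(s,*E(95,245),.070))
print('board outer -x corner top z70..82',onz(t,*G(545,645),.082))
print('stand plate corner side z70',onz(s,*E(185,322),.070), 'inner', onz(s,190+470/5,150+520/5,.07),'top inner',onz(t,*B(372,625),.07))
print('stand +x edge inner top',onz(t,*B(325,145),.07))
print('bin rim outer', onz(t,*G(527,165),.137),onz(t,*G(535,635),.137))
print('block top',onz(t,*B(293,368),.132))
E
```

```text
post top (top) [0.5841 0.2376 0.115 ] foot left/right z10 [0.5675 0.2576 0.01  ] [0.5682 0.2147 0.01  ]
post top(side) [0.5825 0.2339 0.115 ] tri (array([0.5847, 0.2377, 0.1131]), np.float64(0.0009444909393326528))
board inner z82 top [ 0.5701 -0.2051  0.082 ] [ 0.4392 -0.2102  0.082 ]
board outer corner side: topedge z82 [0.4273 0.1074 0.082 ] bot z70 [0.4329 0.1152 0.07  ]
board outer -x corner top z70..82 [0.4283 0.1132 0.082 ]
stand plate corner side z70 [0.4254 0.0627 0.07  ] inner [ 0.4289 -0.2005  0.07  ] top inner [ 0.4353 -0.1953  0.07  ]
stand +x edge inner top [ 0.5731 -0.1837  0.07  ]
bin rim outer [0.558  0.1145 0.137 ] [0.4295 0.1104 0.137 ]
block top [ 0.5033 -0.1668  0.132 ]
```

Request:
jog_arm([
  [0,0.02,0,0,-0.5],
  [0,0.03,0,0.001,-0.5],
  [0,0.035,0,0.001,0],
  [0,0.035,0,0,0],
  [0,0.035,0,0,0],
  [0,0.03,0,0,0],
  [0,0.02,0,0,0],
  [0,0,0,0,0],
  [0,0,0,0,0],
])

```text
time_s: 21.92
tcp_pos: [0.4977, -0.1663, 0.2491]
eef_rot: [-89.9, -0.0, 92.2]
contact_force: [-1.2, 0.2, 0.3]
gripper_width: 0.0877
```

```bash
python3 - <<'E'
from h import *
d,s=wcam('w25');print(s['tcp_pos'],s['eef_rot']);crop(d,'w25c.png',150,80,350,220,4)
E
```

```text
[ 0.49772529 -0.16634728  0.24912998] [-8.99048025e+01 -6.63331118e-03  9.21838677e+01]
```

View pics/w25c.png

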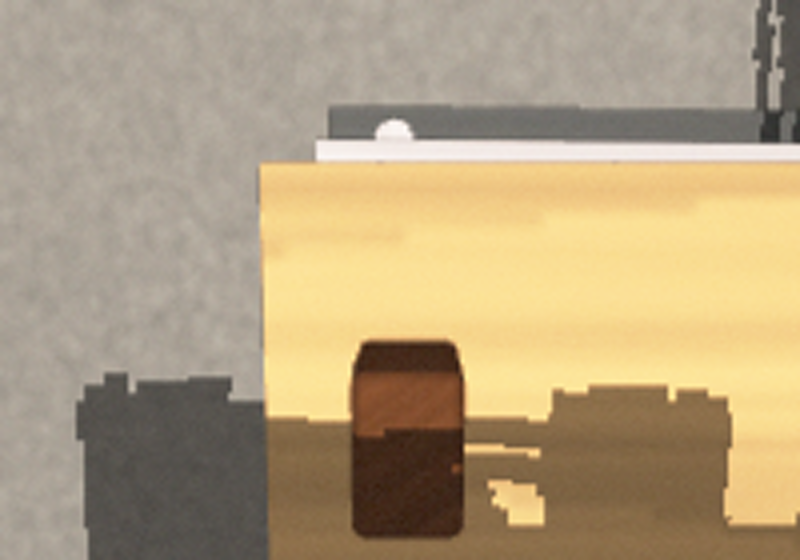

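```bash
python3 - <<'E'
from h import *
d=pickle.load(open('w25.pkl','rb'))
f=lambda u,v,z:onz(d,150+u/4,80+v/4,z)
print(f(352,372,.132),f(464,372,.132),f(352,536,.132),f(464,536,.132))
print('board inner corner',f(260,162,.082),'stand plate line',f(316,142,.07),f(800,142,.07),f(260,162,.082),f(800,165,.082))
E
```

```text
[ 0.48321785 -0.17697169  0.132     ] [ 0.48229787 -0.15207862  0.132     ] [ 0.52142398 -0.17595052  0.132     ] [ 0.52047944 -0.15022803  0.132     ]
board inner corner [ 0.43947852 -0.20338322  0.082     ] stand plate line [ 0.4340943  -0.19017498  0.07      ] [ 0.42939219 -0.06399511  0.07      ] [ 0.43947852 -0.20338322  0.082     ] [ 0.43513971 -0.06703151  0.082     ]
```

Request:
jog_arm([
  [0,0,0.02,-0.002,0],
  [0,0,0.03,-0.002,0],
  [0,0,0.03,0,0],
  [0,0,0.03,0,0],
  [0,0,0.02,0,0],
  [0,0,0.01,0,0],
  [0,0,0.002,0,0],
  [0,0,0,0,0],
  [0,0,0,0,0],
])

```text
time_s: 22.72
tcp_pos: [0.503, -0.1677, 0.109]
eef_rot: [-90.1, 0.0, 92.0]
contact_force: [0.8, 0.2, 0.4]
gripper_width: 0.0874
```

Request:
jog_arm([
  [0.5,0,0,0,0],
  [0.6,0,0,0,0],
  [0.65,0,0,0,0],
  [0.7,0,0,0,0],
  [0.75,0,0,0,0],
  [0.8,0,0,0,0],
  [0.9,0,0,0,0],
  [1,0,0,0,0],
  [1,0,0,0,0],
  [1,0,0,0,0],
  [1,0,0,0,0],
  [1,0,0,0,0],
], squeeze=40)

```text
time_s: 23.72
tcp_pos: [0.5022, -0.167, 0.1079]
eef_rot: [-90.0, -0.0, 92.1]
contact_force: [-0.1, 1.6, 1.0]
gripper_width: 0.0262
```

Request:
jog_arm([
  [1,0,0,0,0],
  [1,0,0,0,0],
  [1,0,0,0,0],
  [1,0,0,0,0],
])

```text
time_s: 24.05
tcp_pos: [0.5022, -0.167, 0.1079]
eef_rot: [-90.0, -0.0, 92.0]
contact_force: [0.4, 3.4, 0.3]
gripper_width: 0.0259
```

```bash
python3 - <<'E'
from h import *
s=r.get_state();print(s['tcp_pos'],s['eef_rot'],s['contact_force'],s['moment'],s['gripper_width'])
d=shoot('side','s26');crop(d,'s26c.png',190,130,330,270,5)
E
```

```text
[ 0.50223164 -0.16702518  0.10792346] [-9.00031905e+01 -1.46419678e-02  9.20499599e+01] [0.4446333  3.35357041 0.3027803 ] [ 1.14944596 -0.05917662  0.03267187] 0.02588440188949008
```

View pics/s26c.png

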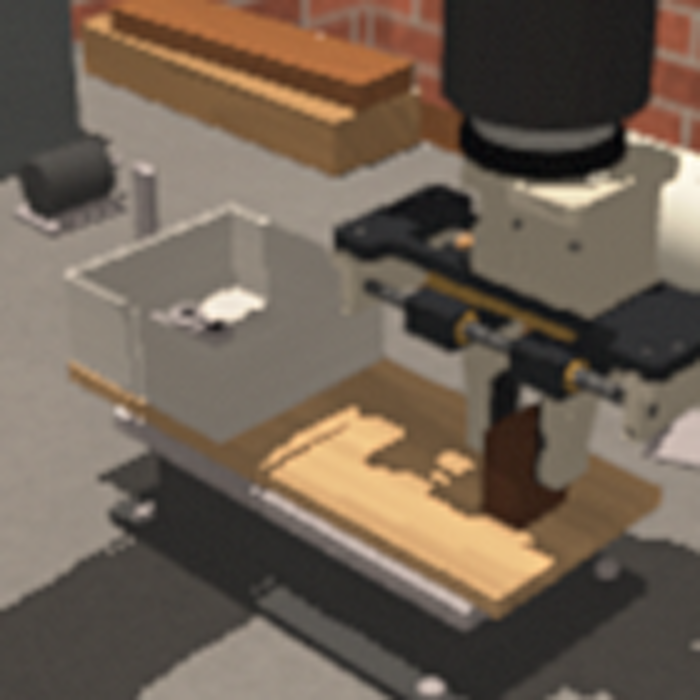

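Request:
jog_arm([
  [1,0.001,0.0005,0,0],
  [1,0.003,0.0005,0,0],
  [1,0.005,0,0,0],
  [1,0.005,0,0,0],
  [1,0.005,0,0,0],
  [1,0.005,0,0,0],
  [1,0.005,0,0,0],
  [1,0.005,0,0,0],
  [1,0.004,0,0,0],
  [1,0.002,0,0,0],
  [1,0,0,0,0],
])

```text
time_s: 25.02
tcp_pos: [0.5014, -0.1279, 0.1079]
eef_rot: [-90.1, 0.1, 92.1]
contact_force: [-0.9, -3.8, 5.9]
gripper_width: 0.0257
```

```bash
python3 - <<'E'
from h import *
s=r.get_state();print(s['tcp_pos'],s['eef_rot'],s['contact_force'],s['moment'],s['gripper_width'])
d=shoot('side','s27');crop(d,'s27c.png',190,130,330,270,5)
d=shoot('top','t27');crop(d,'t27c.png',170,170,330,250,5)
E
```

```text
[ 0.50143131 -0.12792373  0.10790187] [-9.00777815e+01  8.43135296e-02  9.20874888e+01] [-0.8669155  -3.78364357  5.86669802] [-1.02475127  0.18156352 -0.01888763] 0.02573562000555925
```

View pics/s27c.png

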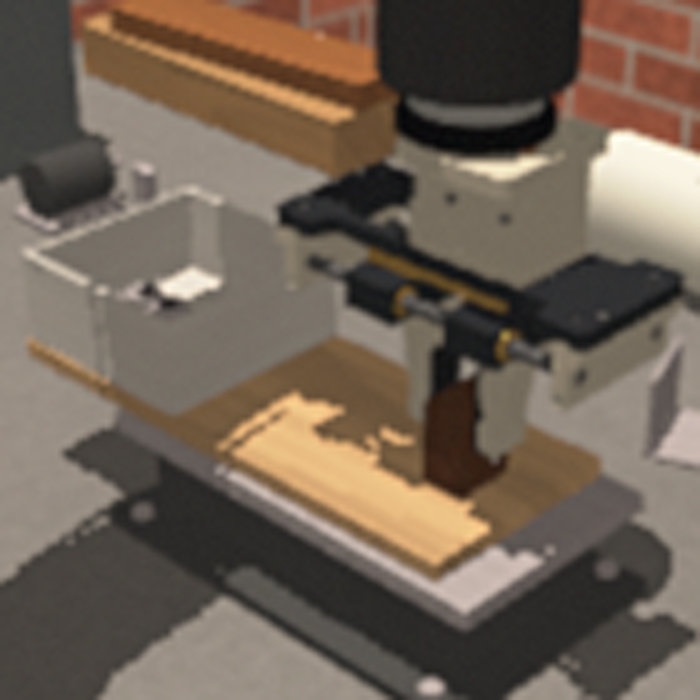

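View pics/t27c.png

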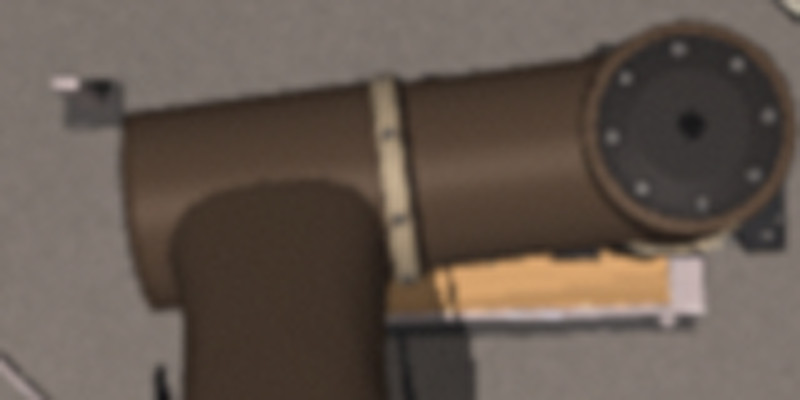

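Request:
jog_arm([
  [1,0.003,0.0002,0,0],
  [1,0.005,0.0002,0,0],
  [1,0.006,0,0,0],
  [1,0.006,0,0,0],
  [1,0.006,0,0,0],
  [1,0.006,0,0,0],
  [1,0.006,0,0,0],
  [1,0.006,0,0,0],
  [1,0.006,0,0,0],
  [1,0.005,0,0,0],
  [1,0.003,0,0,0],
  [1,0,0,0,0],
])

```text
time_s: 26.12
tcp_pos: [0.4996, -0.07, 0.1079]
eef_rot: [-90.1, 0.1, 92.1]
contact_force: [-0.8, -4.8, 8.6]
gripper_width: 0.0258
```

```bash
python3 - <<'E'
from h import *
s=r.get_state();print(s['tcp_pos'],s['eef_rot'],s['contact_force'],s['moment'],s['gripper_width'])
d=shoot('side','s28');crop(d,'s28c.png',170,130,310,270,5)
d=shoot('top','t28');crop(d,'t28c.png',170,170,330,250,5)
E
```

```text
[ 0.49964889 -0.06999248  0.10788364] [-90.1092787    0.09514496  92.10753341] [-0.79075803 -4.78282789  8.57956161] [-1.28273677  0.39704901  0.05419447] 0.025794810303801586
```

View pics/s28c.png

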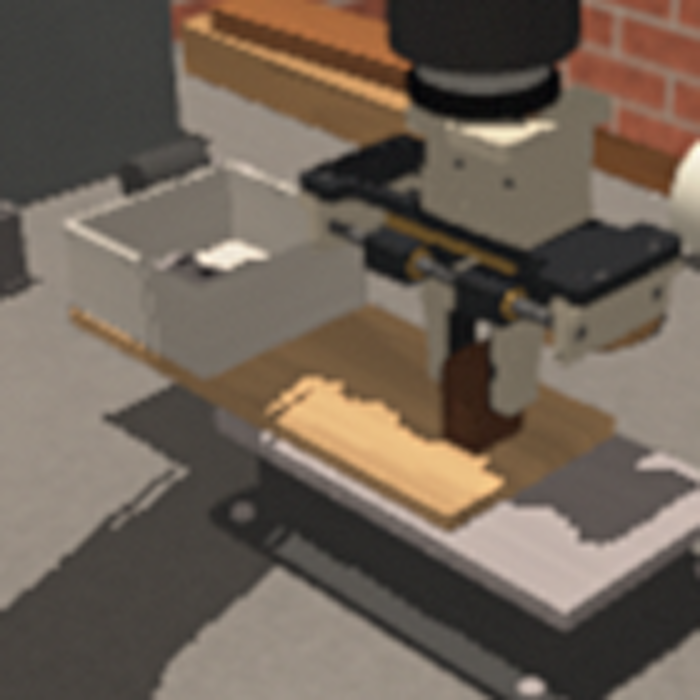

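View pics/t28c.png

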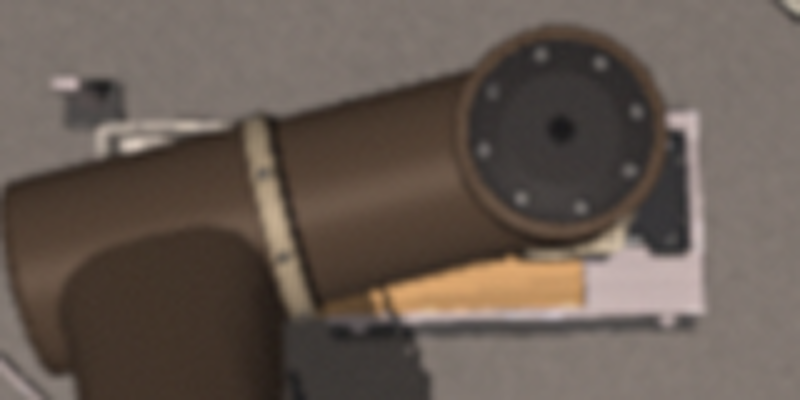

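Request:
jog_arm([
  [1,0.003,0,0,0],
  [1,0.005,0,0,0],
  [1,0.005,0,0,0],
  [1,0.005,0,0,0],
  [1,0.004,0,0,0],
  [1,0.003,0,0,0],
  [1,0.0015,0,0,0],
  [1,0,0,0,0],
  [1,0,0,0,0],
])

```text
time_s: 26.97
tcp_pos: [0.4987, -0.044, 0.1079]
eef_rot: [-90.1, 0.1, 92.1]
contact_force: [0.9, -6.4, 9.3]
gripper_width: 0.0256
```

```bash
python3 - <<'E'
from h import *
s=r.get_state();print(s['tcp_pos'],s['eef_rot'],s['contact_force'],s['moment'],s['gripper_width'])
d=shoot('side','s29');crop(d,'s29c.png',165,140,255,230,8)
d=shoot('top','t29');crop(d,'t29c.png',165,175,225,235,12);crop(d,'t29b.png',265,180,325,240,12)
E
```

```text
[ 0.49868791 -0.04403444  0.1078968 ] [-90.10133935   0.11503454  92.09721934] [ 0.91457336 -6.40519809  9.33454301] [-2.42166849  0.0768259   0.10160779] 0.025573798481320926
```

View pics/s29c.png

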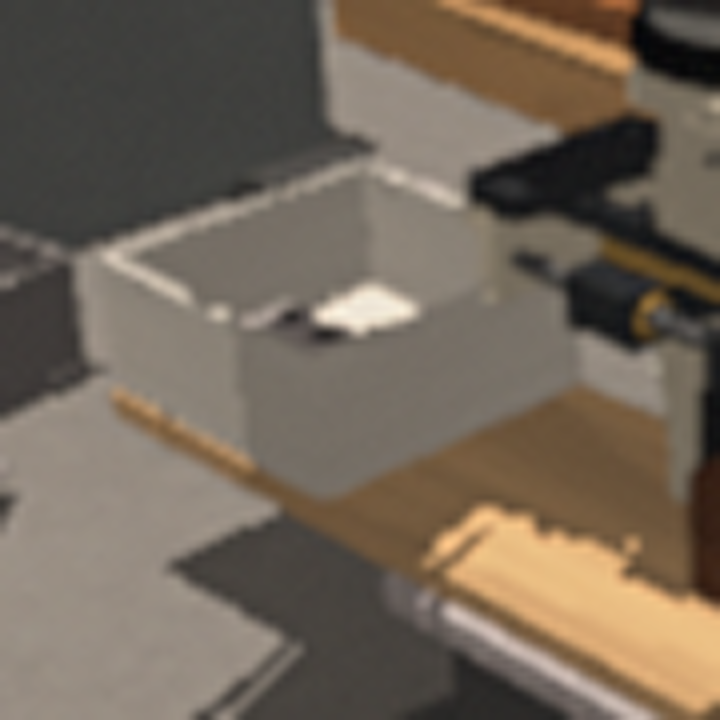

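View pics/t29c.png

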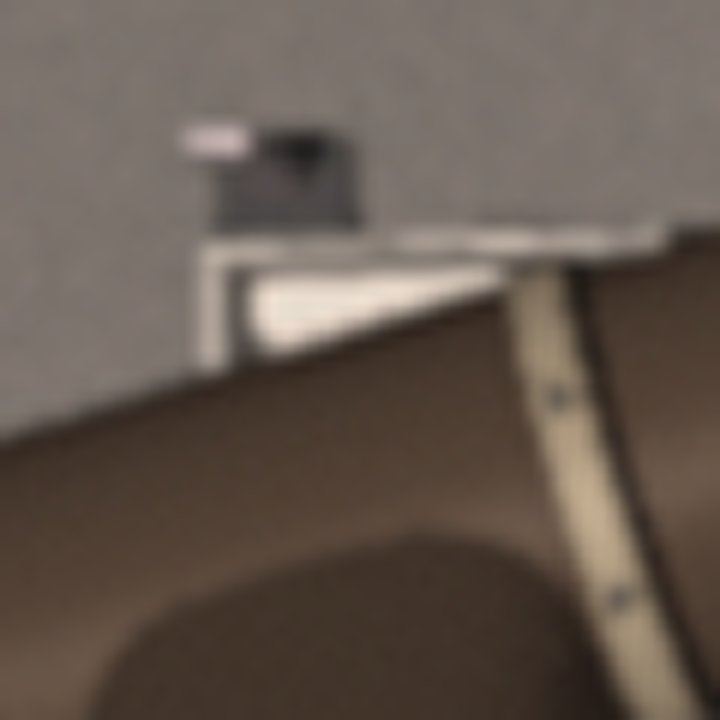

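View pics/t29b.png

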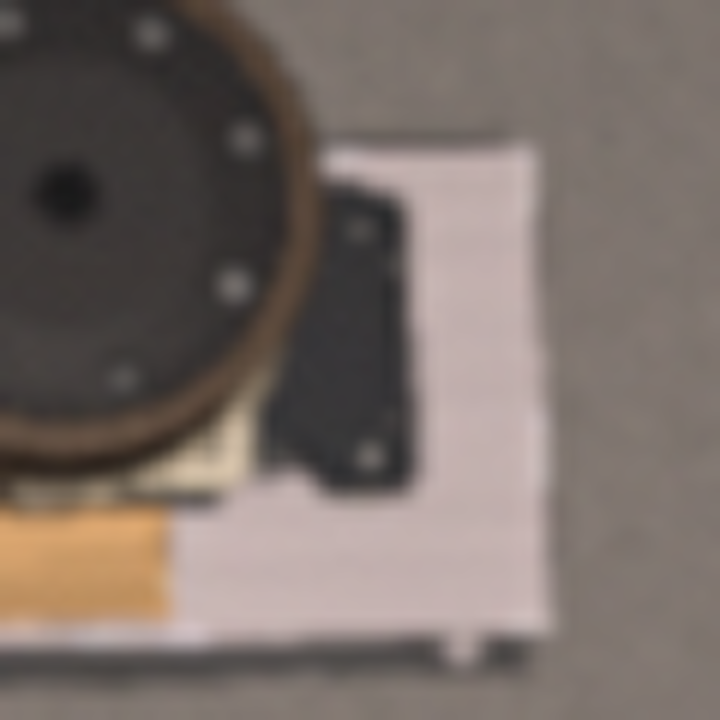

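```bash
python3 - <<'E'
from h import *
np.set_printoptions(precision=4,suppress=True)
t=cam('top');s=cam('side')
A=lambda u,v:(265+u/12,180+v/12);C=lambda u,v:(165+u/12,175+v/12);S=lambda u,v:(165+u/8,140+v/8)
a=onz(t,*A(535,143),.07);b=onz(t,*A(549,632),.07)
print('stand inner corners',a,b,np.linalg.norm(a-b))
x=(a-b)/np.linalg.norm(a-b);phi=np.arctan2(x[1],x[0]);print('stand yaw from edge',np.degrees(phi))
print('sides: board -x edge line',onz(t,*A(172,615),.082))
print('post',onz(t,*C(215,140),.115),'rim corner',onz(t,*C(198,238),.137),'rim low',onz(t,*C(200,360),.137))
print('side: board outer -x corner',onz(s,*S(115,392),.082),'bot',onz(s,*S(118,405),.070),'stand corner',onz(s,*S(388,580),.07))
for phi in np.radians([1.5,1.8,2.1]):
  X=np.array([np.cos(phi),np.sin(phi)]);Y=np.array([-X[1],X[0]])
  g=onz(t,*C(215,140),.115)[:2]
  c=onz(t,*A(172,615),.082)[:2]
  e=c+X*.065+Y*.32
  e2=np.array([.4987,-.044])+Y*.282
  cs=onz(s,*S(115,392),.082)[:2]+X*.065
  sc=a[:2]-X*.07+Y*.13
  print(np.degrees(phi),'end-gauge y: inner corner',Y@(e-g),'tcp',Y@(e2-g),'side',Y@(cs-g),'x in stand',X@(e-sc),X@(e2-sc))
E
```

```text
stand inner corners [ 0.5737 -0.1923  0.07  ] [ 0.4333 -0.1944  0.07  ] 0.14044867092605193
stand yaw from edge 0.8573455821416397
sides: board -x edge line [ 0.4374 -0.0866  0.082 ]
post [0.5847 0.2385 0.115 ] rim corner [0.5542 0.2381 0.137 ] rim low [0.5205 0.2366 0.137 ]
side: board outer -x corner [0.4223 0.2285 0.082 ] bot [0.4289 0.2391 0.07  ] stand corner [0.4244 0.0614 0.07  ]
1.5000000000000002 end-gauge y: inner corner -0.0011423356897606646 tcp 0.0018629385396382206 side -0.005738904751310623 x in stand 0.0014490692549186006 -0.0011381013935593764
1.8 end-gauge y: inner corner -0.0003225454353592534 tcp 0.002355375386785091 side -0.0048875915549903845 x in stand 0.00202281792522201 -0.00035050613011553715
2.1 end-gauge y: inner corner 0.0005060266234349739 tcp 0.0028554788325772344 side -0.004036144362878713 x in stand 0.0026002122321450763 0.00043901782799124267
```

```bash
python3 - <<'E'
from h import *
t=cam('top');s=cam('side')
C=lambda u,v:(165+u/12,175+v/12);S=lambda u,v:(165+u/8,140+v/8)
print('now',tri(t,C(198,238),s,S(368,163)))
print('start',tri(t,(175+527/12,180+165/12),s,(190+232/5,150+105/5)))
# board -x top edge in side image now: outer and predicted positions if flat
a=proj(s,(.4987-.065-.282*.031,-.044+.282,.082));print('pred outer -x corner crop px',(a-[165,140])*8)
d=pickle.load(open('t29.pkl','rb'))
d=shoot('side','s30');crop(d,'s30c.png',165,140,255,230,8);d=shoot('side','s30')
st=r.get_state();print(st['tcp_pos'],st['contact_force'],abs(st['qd']).max(),st['time_s'])
import cv2
cv2.imwrite('pics/s30f.png',d['image'][:,:,::-1])
E
```

```text
now (array([0.55456762, 0.23858038, 0.13427442]), np.float64(0.00012179419262515585))
start (array([0.55761473, 0.11503035, 0.13627375]), np.float64(0.0013119256974845881))
pred outer -x corner crop px [107.39717201 381.58194224]
[ 0.49875982 -0.0439775   0.10792358] [ 0.27812301 -7.09746937  9.13583451] 0.05654216675214355 27.1667
```

View pics/s30f.png

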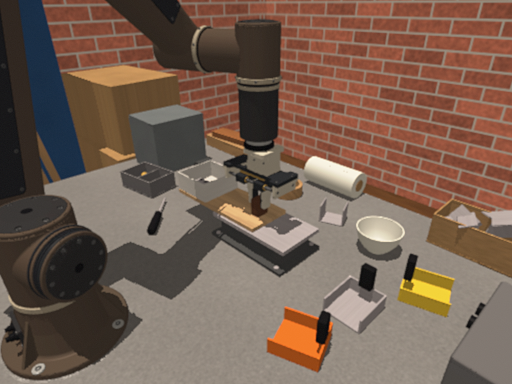

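```bash
python3 - <<'E'
from plant import r
print(r.close_job()); s=r.get_state(); print(s['time_s'],s['tcp_pos'],s['contact_force'])
E
```

```text
the job is handed in; nothing more can be done
None
the job is handed in; nothing more can be done
```

The job is handed in at about 27 s of the 72 s allowed. No verdict was reported.

**What I did:**
- **Pour:** I gripped the tray's block, let the tray swing lip-down over the bin under a light grip, and nudged it against the bin's far wall. All six bushes slid out and stood in the bin.
- **Tray:** I set the lip on the bench, drew the tray back upright near its first place and let go.
- **Board:** I gripped the board's block and slid it straight out about 123 mm.

**Last checks:**

| Check | Result | Limit |
|---|---|---|
| Board end against post middle, top view and arm position | about −1 to +3 mm | ±8 mm |
| Board end against post middle, side view | about −5 mm | ±8 mm |
| Board off the centre line | under 3 mm | 30 mm |
| Board tilt, from about 2 mm drop at the outer end | about 0.01 rad | 0.04 rad |

- **Side view:** its reading disagrees because it also places the post about 4 mm nearer, so compared within that view alone the gap is about 1 mm.
- **Grip and load:** the gripper was set to 40 N on the block. The tool pressed down with about 9 N, so the board should be bearing well on the stand.
- **Rest of the bench:** the tray stood upright and released, and nothing in the final pictures suggested a bystander had moved; I did not measure their positions.
- **Bushes:** I counted all six in the bin before the slide. Afterwards the arm and bin walls hid part of it, so I saw only some of them.

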